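# Unload the welder's cooling stack

### The job

First turn the welder's selector on the yellow control box down to the idle position, the long white mark. Then clear the cooling stack from the fire-clay slab: set every steel lug on its foot, fin up, flat on the floor of the grey tray, and stack all three aluminium spacer plates squarely, feet down, in one pile centred on the wooden board, along its length. Set things down rather than dropping them, and leave the tins and tools around where they are.

Things in the scene. Friction and masses are not known exactly. Their poses are not given: they have to be found in the camera images.
- lug0: steel weld-on lug, an upside-down T: foot plate 70 x 44 x 6 mm, upright fin 60 long x 10 thick x 24 mm high along its middle; 0.24 kg. Origin: centre of its underside; x along the fin, z up. Starts fin up on a spacer plate's deck, two places per plate, about 45 mm either side of its middle, fin along the plate. Grip it by the fin. Three to five of the six lugs are there.
- lug1: steel weld-on lug, an upside-down T: foot plate 70 x 44 x 6 mm, upright fin 60 long x 10 thick x 24 mm high along its middle; 0.24 kg. Origin: centre of its underside; x along the fin, z up. Starts fin up on a spacer plate's deck, two places per plate, about 45 mm either side of its middle, fin along the plate. Grip it by the fin. Three to five of the six lugs are there.
- lug2: steel weld-on lug, an upside-down T: foot plate 70 x 44 x 6 mm, upright fin 60 long x 10 thick x 24 mm high along its middle; 0.24 kg. Origin: centre of its underside; x along the fin, z up. Starts fin up on a spacer plate's deck, two places per plate, about 45 mm either side of its middle, fin along the plate. Grip it by the fin. Three to five of the six lugs are there.
- lug3: steel weld-on lug, an upside-down T: foot plate 70 x 44 x 6 mm, upright fin 60 long x 10 thick x 24 mm high along its middle; 0.24 kg. Origin: centre of its underside; x along the fin, z up. Starts fin up on a spacer plate's deck, two places per plate, about 45 mm either side of its middle, fin along the plate. Grip it by the fin. Three to five of the six lugs are there.
- lug4: steel weld-on lug, an upside-down T: foot plate 70 x 44 x 6 mm, upright fin 60 long x 10 thick x 24 mm high along its middle; 0.24 kg. Origin: centre of its underside; x along the fin, z up. Starts fin up on a spacer plate's deck, two places per plate, about 45 mm either side of its middle, fin along the plate. Grip it by the fin. Three to five of the six lugs are there.
- lug5: steel weld-on lug, an upside-down T: foot plate 70 x 44 x 6 mm, upright fin 60 long x 10 thick x 24 mm high along its middle; 0.24 kg. Origin: centre of its underside; x along the fin, z up. Starts fin up on a spacer plate's deck, two places per plate, about 45 mm either side of its middle, fin along the plate. Grip it by the fin. Three to five of the six lugs are there.
- spacer0: aluminium spacer plate like a low bench: deck 210 long x 56 wide x 8 mm, on full-width end feet 36 mm high, 12 mm thick; 44 mm high in all, 0.33 kg. Origin: middle, level with the soles (deck top 44 mm above); x along its length, z up. They stack feet on deck: spacer0 lowest, spacer2 top. Grip the deck's long edges (56 mm apart) at mid-length.
- spacer1: aluminium spacer plate like a low bench: deck 210 long x 56 wide x 8 mm, on full-width end feet 36 mm high, 12 mm thick; 44 mm high in all, 0.33 kg. Origin: middle, level with the soles (deck top 44 mm above); x along its length, z up. They stack feet on deck: spacer0 lowest, spacer2 top. Grip the deck's long edges (56 mm apart) at mid-length.
- spacer2: aluminium spacer plate like a low bench: deck 210 long x 56 wide x 8 mm, on full-width end feet 36 mm high, 12 mm thick; 44 mm high in all, 0.33 kg. Origin: middle, level with the soles (deck top 44 mm above); x along its length, z up. They stack feet on deck: spacer0 lowest, spacer2 top. Grip the deck's long edges (56 mm apart) at mid-length.
- tray: loose grey steel tray, open on top, 210 (x) x 200 (y) x 40 mm high outside, walls and floor 4 to 5 mm, about 1.2 kg. Origin: centre of its underside; x and y along its sides. It may get knocked aside. Six lugs fit on its floor in two columns of three, fins along x.
- pile_board: flat wooden board 240 (x) x 90 (y) x 14 mm thick fixed on the bench, empty at first; the place for the spacer plates' pile. Origin: centre of its underside.
- slab: fixed brick-red fire-clay slab 240 (x) x 110 (y) x 24 mm thick on which the cooling stack stands. Origin: centre of its underside; the plates lie along its x.
- control_box: fixed yellow remote control box of the welder, 130 (x) x 120 (y) x 60 mm high, with the selector on its top. Origin: centre of its underside; x points away from the robot side.
- selector (a joint): selector angle (rad), clockwise from above. White marks on the lid at 0, 0.7 (the long bar, 18 mm), 1.4, 2.1 (short, 6 mm), from 37 mm off the axis. At value j the pointer lies at the box's yaw + 1.05 - j, anticlockwise from the box's x. Stops at -0.05 and 2.15. A spring detent draws it towards the nearest mark; up to 0.3 N m to turn. Starts from 1.25 to 2.12.
- selector_grip (a point): on the selector's axis, 94 mm above the bench, at the height to grip: a black bar knob, bar 56 long x 16 wide x 26 mm high (top 103 mm above the bench), a white line on its pointer end, over a disc 48 mm across whose top is 77 mm above the bench. x runs along the bar towards the pointer end.
- tin_nails: brass-coloured tin, 100 mm across, 115 mm high, at the back; leave it alone. Origin: centre of its underside.
- tin_paint: green tin, 84 mm across, 95 mm high, at the back; leave it alone. Origin: centre of its underside.
- hammer: hammer lying at the front left; leave it alone.
- wire_brush: brush lying in front, to the right; leave it alone.

How it is judged:
By the outcome, as a careful person would: the job done as asked, in the order asked, and still so for the second after the job is handed in, with the robot touching nothing.
Of lug0, lug1, lug2, lug3, lug4, lug5 only 3 to 5 are there at a start; the rules pass over those that are not, and their reading is None.
At some moment in a run one of tray may be knocked a few centimetres aside while the robot is not near it.
It also fails if it takes over 210 s, if anything falls off the work surface, if the arm or the gripper's body presses on something with over 40 N, if the wrist force passes 120 N, or if a joint passes its speed limit or range.

### The arm

A 6-joint arm with a two-finger parallel gripper is mounted at the origin on the work surface. World frame = base frame: x ahead of the robot, y to its left, z up, the work surface at z = 0. Lengths are in m, angles in rad, forces in N, time in s.
With the tool pointing down it reaches from about 0.35 to 0.725 m from the base axis. Payload 4.3 kg.
Tool frame: the origin (TCP) lies on the centre line of the jaws, within the pads' length; the fingertips stand 25 mm ahead of it and the grasp point (between the pads) lies 6 mm ahead of it; z points along the fingers, y is the line along which they close (so a half turn about z gives the same grasp; the last joint's range is limited). The gripper opens to 85 mm and grips with 20 to 120 N. Pads are 22 mm wide; open, the fingers measure 114 mm over their backs; the gripper's body (76 mm by 85 mm) begins 54 mm behind the grasp point. The pads swing forward as they close: fully open they stand 13 mm farther back than shut.
Start: joints at [-1.391, 0.377, 0.081, 1.274, 0, 1.46], TCP at [0.164, -0.551, 0.234] pointing down, gripper open.
Joint ranges: [-2.72, 2.72], [-0.84, 1.66], [-1.02, 1.22], [-1.77, 2.12], [-1.37, 1.28], [-3.14, 3.14]. Speed limits (rad/s): [2.57, 2.57, 3.14, 3.14, 3.14, 3.14].

### API

Orientations are given as [roll, pitch, yaw] about the fixed x, y, z axes, in that order (R = Rz(yaw) Ry(pitch) Rx(roll)).
In Python, from station import r, imaging, sign_off gives the robot as it stands. The module is installed in compiled form; this text tells all that it offers.
- The arm moves only by the tool drive_tool, never from a script. Its argument "motion" is one flat list of numbers, 7 for each row, row after row: the turn, a rotation vector about the tool's x, y, z in rad, then the shift along the tool's x, y, z in cm, then the opening in per cent of the stroke, from 0 (shut) to 100 (fully open). In form: [rx, ry, rz, tx, ty, tz, gripper, rx, ry, rz, tx, ty, tz, gripper, ...]. A call has 1 to 20 rows; each row shifts and turns the commanded pose from where the row before left it, along the tool's axes as they then stand; what a row does not reach is not made up. A row lasts 1/10 s, in which the tool goes at most 50 mm and 8.59 degrees, less where a joint would pass 70% of its speed; a pose out of reach is approached as far as the arm can. A call with a gripper value outside its range is refused whole. The fingers move at their own pace and stop on an object; the grip force is fixed at half the most. Time passes only in rows, so rows that do not move let the fingers close. It gives the time, the measured TCP pose, the force, the opening and the grip force at its end, in the units of the state.
- r.state(): the state, without advancing time (a new reading comes with each control period).
- imaging.capture(name): name is "side" or "top"; returns a dict with "image" (420x560x3 uint8, blue, green, red), "vertical_fov" (degrees; the focal length in pixels is half the picture's height over the tangent of half this angle, whatever the lens; pixels are square), "cx", "cy" (the principal point, pixels), "R" (3x3) and "t" (3): a world point X has camera coordinates R X + t. Camera axes: x right, y down, z forward; pixel columns grow to the right and rows downward; lengths in m; the calibration is good to about 2 mm. A picture is of the moment at which its call begins. There is no depth.
- sign_off(): hands the job in; it is judged then, once.
The state is a dict: "time_s": time; "qpos": joint angles; "joint_vel": joint speeds; "tau": joint torques, N m; "position": TCP position; "eef_rot": TCP orientation; "contact_force": force on the tool from outside, world axes, zero at the start; "moment": the same for the moment, N m; "opening": opening from 0.0 (shut) to 1.0 (fully open); "grasp_force": force on a finger pad.
Only numpy, scipy, OpenCV 4.12 (cv2) and the standard library are available. Lean on these libraries where they do the work, as an engineer would, in place of code of your own. Each camera call takes 0.05 s, during which the arm holds its last target. There are 200 camera calls.

## Working session

There is one attempt and no reset: what is moved stays moved. The work goes in short steps, Python scripts to look and compute and a tool call to move; the robot and the scene stay as the last step left them, time stands still between calls to the robot, and variables do not carry over. Pictures are saved under pics/ and viewed, at most 14 in all, crops included, and the job is handed in when it is done.

Besides the shell and the picture viewer there is one more tool, called as a command line: name --argument value ..., lists and objects as JSON in quotes. drive_tool: Moves the arm, as the interface text tells. Its arguments: {"type":"object","properties":{"motion":{"type":"array"}},"required":["motion"]}

```bash
mkdir -p pics
cat > h.py <<'E'
import numpy as np, cv2
from station import r, imaging, sign_off
def cap(n,fn=None):
    c=imaging.capture(n)
    c['f']=c['image'].shape[0]/2/np.tan(np.radians(c['vertical_fov'])/2)
    if fn: cv2.imwrite('pics/'+fn,c['image'])
    return c
def ray(c,u,v,z):
    R=np.array(c['R']);t=np.array(c['t'])
    o=-R.T@t; d=R.T@np.array([(u-c['cx'])/c['f'],(v-c['cy'])/c['f'],1])
    return o+d*(z-o[2])/d[2]
def proj(c,X):
    p=np.array(c['R'])@np.array(X)+np.array(c['t']); return c['cx']+c['f']*p[0]/p[2], c['cy']+c['f']*p[1]/p[2]
E
python3 - <<'E'
from h import *
for n in('top','side'):
    c=cap(n,n+'0.png'); print(n,c['vertical_fov'],c['cx'],c['cy'],np.round(c['R'],3).tolist(),np.round(c['t'],3), -np.array(c['R']).T@np.array(c['t']))
print(r.state())
E
```

```text
top 48.12597279249116 276.8223876805396 213.83721081430215 [[0.053, -0.999, -0.005], [-0.976, -0.051, -0.211], [0.21, 0.016, -0.978]] [0.015 0.523 1.368] [0.22218629 0.01929036 1.44742734]
side 47.5948472140553 281.89664865475646 206.62206626671536 [[-0.994, -0.106, -0.004], [-0.056, 0.553, -0.831], [0.09, -0.826, -0.556]] [0.517 0.117 1.224] [0.41026922 1.00149628 0.77954157]
{'time_s': 0.1, 'qpos': array([-1.39128336e+00,  3.78027760e-01,  7.97568699e-02,  1.27440431e+00,
        3.74528069e-05,  1.46047159e+00]), 'joint_vel': array([ 0.00036952, -0.00069317,  0.00328626, -0.00129475,  0.00214763,
       -0.00025249]), 'tau': array([ 7.92861847e-04, -4.64689314e+01,  2.70584035e+01,  1.21228243e-02,
       -1.67465228e-04,  8.27998235e-06]), 'position': array([ 0.16423104, -0.55043538,  0.23353173]), 'eef_rot': array([-3.13972933e+00, -2.44090910e-04,  2.89837440e-01]), 'contact_force': array([0.0208247 , 0.44097202, 0.1453432 ]), 'moment': array([-0.03638829,  0.02421344, -0.00509883]), 'grasp_force': 0.0, 'opening': 1.0001231791668705}
```

View pics/top0.png

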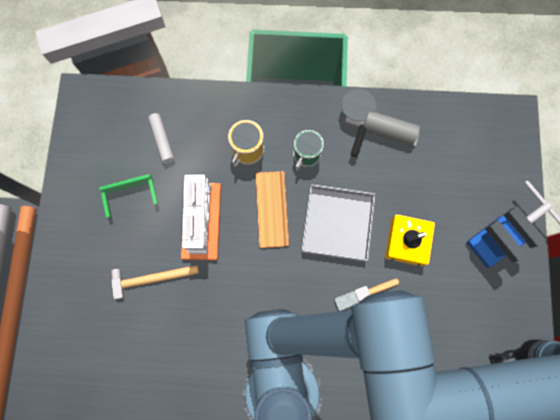

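View pics/side0.png

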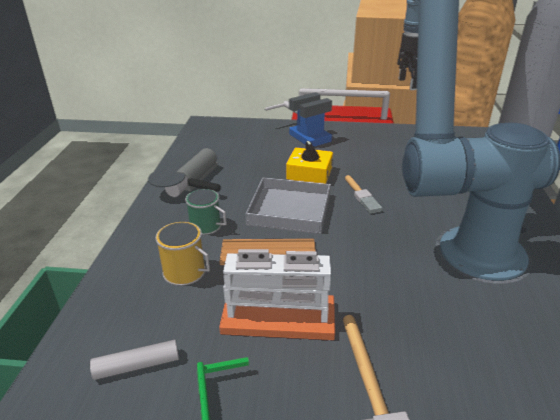

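The top view shows the stack at (200,215), the board at (272,210), the tray at (338,223) and the control box at (411,240). The side view shows three tiers at (277,285) with lugs on the top and middle decks. Next I'll zoom in on the details.

Run:
```python
import cv2,numpy as np
t=cv2.imread('pics/top0.png');s=cv2.imread('pics/side0.png')
a=cv2.resize(t[165:270,172:232],None,fx=5,fy=5,interpolation=2)  #300x525
b=cv2.resize(t[208:270,382:442],None,fx=5,fy=5,interpolation=2)[:300] #300x300
c=cv2.resize(s[235:340,215:340],None,fx=4,fy=4,interpolation=2) #500x420
o=np.zeros((600,800,3),np.uint8)
o[:525,:300]=a; o[:300,300:600]=b; o[300:600,300:800]=cv2.resize(c,(500,420))[60:360]
cv2.imwrite('pics/crop1.png',o)
```

```text
(no output)
```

View pics/crop1.png

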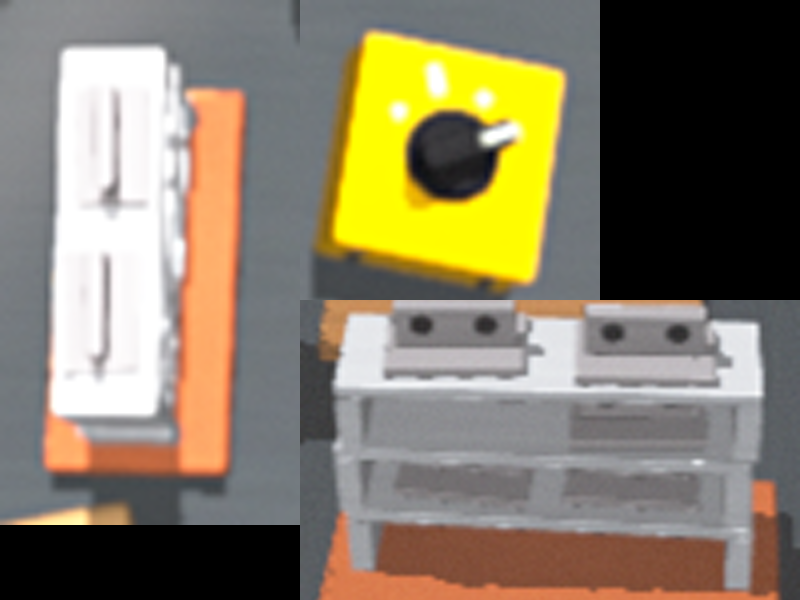

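The crop shows a pointer aimed at the 2.1 mark, with the long 0.7 mark at crop (435,80). There are two lugs on the top deck, one on the middle deck (the low-x end) and two on the bottom, which makes five. Next come the positions.

```bash
cat >> h.py <<'E'
K=np.ones((3,3),np.uint8)
def hsv(c): return cv2.cvtColor(c['image'],cv2.COLOR_BGR2HSV)
def blob(m,roi,k=0):
    x0,x1,y0,y1=roi; z=np.zeros(m.shape,np.uint8); z[y0:y1,x0:x1]=m[y0:y1,x0:x1]
    if k: z=cv2.morphologyEx(z,cv2.MORPH_CLOSE,np.ones((k,k),np.uint8))
    return max(cv2.findContours(z,0,cv2.CHAIN_APPROX_NONE)[0],key=cv2.contourArea)
def rect(c,cnt,z):
    """contour cast on plane z (mm), min-area rectangle: centre, size, yaw of long side"""
    P=np.array([ray(c,u+0.,v+0.,z)[:2] for u,v in cnt.reshape(-1,2)])*1000
    (cx,cy),(w,h),a=cv2.minAreaRect(P.astype(np.float32)); 
    if h>w: w,h,a=h,w,a+90
    a=(a+90)%180-90
    return np.round([cx,cy,w,h,a],1)
E
python3 - <<'E'
from h import *
c=cap('top'); H=hsv(c); h,s,v=cv2.split(H)
yel=((h>22)&(h<36)&(s>180)&(v>200)).astype(np.uint8)*255
print('box',rect(c,blob(yel,(370,450,190,280),9),.06))
blk=((v<70)).astype(np.uint8)*255
cn=blob(blk,(397,428,225,252)); print('disc',cv2.minEnclosingCircle(cn))
org=((h>3)&(h<20)&(s>110)).astype(np.uint8)*255
print('board',rect(c,blob(org,(250,295,165,255)),.014))
cn=blob(org,(172,228,175,268)); print('slab box',cv2.boundingRect(cn))
print('slab',rect(c,cn,.024))
wh=((s<40)&(v>225)).astype(np.uint8)*255
print('deck',rect(c,blob(wh,(175,215,165,258),7),.156))
m=((s>12)&(v>120)|(v>125)).astype(np.uint8)*255
print('tray',rect(c,blob(m,(296,384,178,272),5),.04))
# white marks on lid
w=((s<110)&(v>215)).astype(np.uint8)*255; w[:212]=0;w[262:]=0;w[:,:392]=0;w[:,432:]=0
n,l,st,ce=cv2.connectedComponentsWithStats(w)
for i in range(1,n):
    if st[i,4]>2: print('mark',st[i],ce[i],np.round(ray(c,*ce[i],.06)*1000,1),np.round(ray(c,*ce[i],.103)*1000,1))
# pixels for eyeballing hsv
for p in [(411,240),(416,238),(338,223),(310,190),(272,210),(210,200)]: print(p,H[p[1],p[0]])
E
```

```text
box [ 464.8 -361.3  129.2  118.8   -8.9]
disc ((411.83758544921875, 238.90127563476562), 8.428009033203125)
board [546.7  60.2 241.6  89.9   6.4]
slab box (181, 183, 40, 77)
slab [495.3 276.1 241.4 111.8   1.8]
deck [497.8 268.8 208.4  72.8   3.7]
tray [ 504.4 -152.4  290.4  270.4    2.5]
mark [407 221   4   6  21] [408.57142857 223.42857143] [ 511.3 -354.1   60. ] [ 502.4 -342.5  103. ]
mark [417 226   4   4  10] [418.3 227.3] [ 501.  -383.1   60. ] [ 492.4 -370.6  103. ]
mark [400 229   3   3   8] [401.125 229.875] [ 490.5 -331.8   60. ] [ 482.2 -320.9  103. ]
mark [419 232   7   5  20] [422.05 234.2 ] [ 480.6 -394.    60. ] [ 472.6 -381.2  103. ]
(411, 240) [130  17  46]
(416, 238) [120  10  52]
(338, 223) [120   7 232]
(310, 190) [120  11 213]
(272, 210) [ 17 130 248]
(210, 200) [  7 135 217]
```

drive_tool --motion '[0, 0, 0, 3.81, -1.03, 0, 60, 0, 0, 0, 3.81, -1.03, 0, 60, 0, 0, 0, 3.81, -1.03, 0, 60, 0, 0, 0, 3.81, -1.03, 0, 60, 0, 0, 0, 3.81, -1.03, 0, 60, 0, 0, 0, 3.81, -1.03, 0, 60, 0, 0, 0, 3.81, -1.03, 0, 60, 0, 0, 0, 3.81, -1.03, 0, 60, 0, 0, 0, 3.81, -1.03, 0, 60, 0, 0, -0.1496, 0, 0, 0, 60, 0, 0, -0.1496, 0, 0, 0, 60, 0, 0, -0.1496, 0, 0, 0, 60, 0, 0, -0.1496, 0, 0, 0, 60, 0, 0, -0.1496, 0, 0, 0, 60, 0, 0, -0.1496, 0, 0, 0, 60, 0, 0, -0.1496, 0, 0, 0, 60, 0, 0, -0.1496, 0, 0, 0, 60, 0, 0, -0.1496, 0, 0, 0, 60, 0, 0, -0.1496, 0, 0, 0, 60, 0, 0, -0.1496, 0, 0, 0, 60]'

```text
time_s: 2.15
position: [0.4662, -0.364, 0.234]
eef_rot: [-3.141, -0.001, 1.942]
contact_force: [0.5, 0.6, 0.3]
opening: 0.602
grasp_force: 0.0
```

drive_tool --motion '[0, 0, 0, 0, 0, 2.2, 60, 0, 0, 0, 0, 0, 2.2, 60, 0, 0, 0, 0, 0, 2.2, 60, 0, 0, 0, 0, 0, 2.2, 60, 0, 0, 0, 0, 0, 2.2, 60, 0, 0, 0, 0, 0, 0.6, 60, 0, 0, 0, 0, 0, 0.6, 60, 0, 0, 0, 0, 0, 0.6, 60, 0, 0, 0, 0, 0, 0, 60, 0, 0, 0, 0, 0, 0, 5, 0, 0, 0, 0, 0, 0, 5, 0, 0, 0, 0, 0, 0, 5, 0, 0, 0, 0, 0, 0, 5, 0, 0, 0, 0, 0, 0, 5, 0, 0, 0, 0, 0, 0, 5]'

```text
time_s: 3.65
position: [0.4665, -0.3643, 0.1065]
eef_rot: [3.142, 0.0, 1.935]
contact_force: [-0.6, 0.7, 0.3]
opening: 0.057
grasp_force: 0.0
```

Run:
```python
from h import *
t=cap('top')['image'];s=cap('side')['image']
o=np.hstack([cv2.resize(t[205:275,375:445],(400,400),interpolation=2),cv2.resize(s[120:200,270:350],(400,400),interpolation=2)])
cv2.imwrite('pics/k1.png',o); print(r.state())
```

```text
{'time_s': 3.75, 'qpos': array([-7.70127201e-01,  4.75630070e-01, -1.06690829e-01,  9.88422421e-01,
       -5.12255353e-05,  4.36050769e-01]), 'joint_vel': array([-0.00054652,  0.00030181,  0.00062268, -0.0029182 , -0.0014798 ,
        0.00090734]), 'tau': array([-7.29896838e-04, -4.91496420e+01,  2.51043785e+01,  3.48514459e-04,
       -5.27835782e-04,  9.86250654e-06]), 'position': array([ 0.46643225, -0.36423826,  0.10640403]), 'eef_rot': array([-3.14156861e+00,  6.96828883e-05,  1.93541468e+00]), 'contact_force': array([ 0.0572214 , -0.18690266, -0.13391318]), 'moment': array([-0.00138916,  0.00354429,  0.04560723]), 'grasp_force': 0.0, 'opening': 0.05052473652893485}
```

View pics/k1.png

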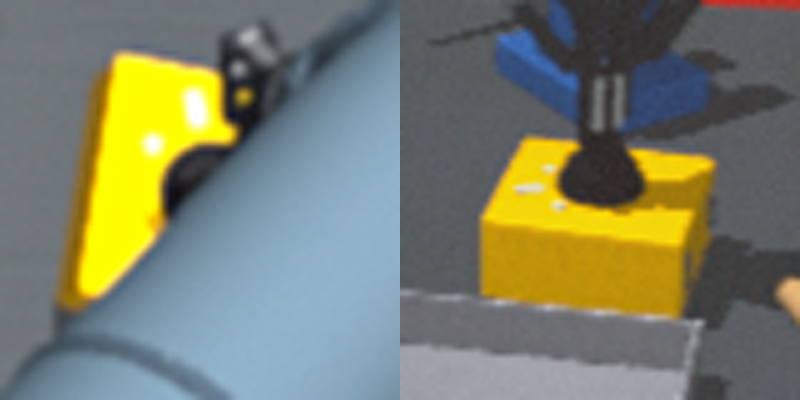

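Run:
```python
from h import *
c=cap('side')
for z in(.06,.077,.0815,.103,.1064,.13):
    u,v=proj(c,[.4665,-.3642,z]); print(z,(u-270)*5+400,(v-120)*5)
for X in ([.5113,-.3541,.06],[.501,-.3831,.06],[.4905,-.3318,.06]):
    u,v=proj(c,X); print((u-270)*5+400,(v-120)*5)
```

```text
0.06 602.1245491316813 184.387529299878
0.077 602.9144144763808 160.76904749660343
0.0815 603.1251384656076 154.4679979082632
0.103 604.1415680787773 124.07481192528493
0.1064 604.3037811504346 119.22433138844383
0.13 605.4410354277306 85.21825727180413
531.500305964503 188.46628731592588
550.8701238810642 168.38727235503427
561.3607127880613 206.47436436626037
```

drive_tool --motion '[0, 0, 0, 0, 0, 0.1, 5, 0, 0, 0, 0, 0, 0.1, 5, 0, 0, 0, 0, 0, 0, 5]'

```text
time_s: 4.1
position: [0.4665, -0.3644, 0.1063]
eef_rot: [3.141, 0.001, 1.935]
contact_force: [-3.9, 2.8, 10.6]
opening: 0.051
grasp_force: 5.5
```

Run:
```python
from h import *
s=cap('side')['image'][130:170,290:330]; a=cv2.imread('pics/side0.png')[130:170,290:330]
g=lambda x:(255*(cv2.resize(x,(400,400),interpolation=2)/255.)**.5).astype(np.uint8)
cv2.imwrite('pics/k2.png',np.hstack([g(a),g(s)]))
```

```text
(no output)
```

View pics/k2.png

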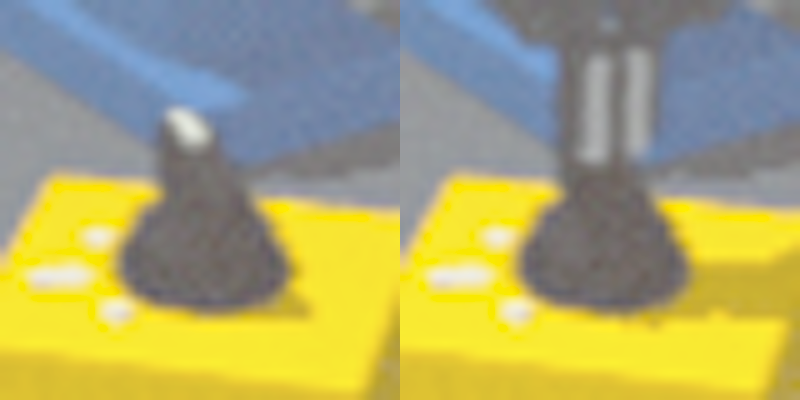

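drive_tool --motion '[0, 0, 0, 0, 0, -1.0, 5, 0, 0, 0, 0, 0, -1.5, 40, 0, 0, 0, 0, 0, 0, 40, 0, 0, 0, 0, 0, 0, 40, 0, 0, 0, 0, 0, 0, 40, 0, 0, 0, 0, 0, 1, 40, 0, 0, 0, 0, 0, 1, 40, 0, 0, 0, 0, 0, 0.3, 40, 0, 0, 0, 0, 0, 0.3, 40, 0, 0, 0, 0, 0, 0, 40, 0, 0, 0, 0, 0, 0, 40]'

```text
time_s: 5.25
position: [0.4665, -0.3643, 0.1035]
eef_rot: [3.142, 0.0, 1.935]
contact_force: [0.4, 0.9, 1.1]
opening: 0.403
grasp_force: 0.0
```

drive_tool --motion '[0, 0, 0, 0, 0, 0, 5, 0, 0, 0, 0, 0, 0, 5, 0, 0, 0, 0, 0, 0, 5, 0, 0, 0, 0, 0, 0, 5, 0, 0, 0, 0, 0, 0, 5]'

```text
time_s: 5.75
position: [0.4669, -0.3644, 0.1041]
eef_rot: [3.141, 0.001, 1.936]
contact_force: [0.1, 1.1, 4.6]
opening: 0.146
grasp_force: 59.0
```

drive_tool --motion '[0, 0, 0, 0, 0, 0, 45, 0, 0, 0, 0, 0, 0, 45, 0, 0, 0, 0, 0, 0, 45, 0, 0, 0, 0, 0, 0.3, 45, 0, 0, 0, 0, 0, 0.3, 45, 0, 0, 0, 0, 0, 0.3, 45, 0, 0, 0, 0, 0, 0.3, 45, 0, 0, 0, 0, 0, 0, 45, 0, 0, 0, 0, 0, 0, 45]'

```text
time_s: 6.65
position: [0.4663, -0.3642, 0.0913]
eef_rot: [-3.141, -0.0, 1.935]
contact_force: [0.1, -0.6, -0.5]
opening: 0.452
grasp_force: 0.0
```

drive_tool --motion '[0, 0, 0, 0, 0, 0, 10, 0, 0, 0, 0, 0, 0, 10, 0, 0, 0, 0, 0, 0, 10, 0, 0, 0, 0, 0, 0, 10, 0, 0, 0, 0, 0, 0, 10, 0, 0, 0, 0, 0, 0, 10]'

```text
time_s: 7.25
position: [0.4669, -0.3642, 0.0918]
eef_rot: [3.141, 0.001, 1.936]
contact_force: [0.6, 1.9, 4.8]
opening: 0.173
grasp_force: 60.2
```

drive_tool --motion '[0, 0, -0.1, 0, 0, 0, 10, 0, 0, -0.1, 0, 0, 0, 10, 0, 0, -0.1, 0, 0, 0, 10, 0, 0, -0.1, 0, 0, 0, 10, 0, 0, -0.1, 0, 0, 0, 10, 0, 0, -0.1, 0, 0, 0, 10, 0, 0, -0.1, 0, 0, 0, 10, 0, 0, -0.1, 0, 0, 0, 10, 0, 0, -0.1, 0, 0, 0, 10, 0, 0, -0.1, 0, 0, 0, 10, 0, 0, -0.1, 0, 0, 0, 10, 0, 0, -0.1, 0, 0, 0, 10, 0, 0, -0.1, 0, 0, 0, 10, 0, 0, -0.1, 0, 0, 0, 10, 0, 0, 0, 0, 0, 0, 10, 0, 0, 0, 0, 0, 0, 10]'

```text
time_s: 8.85
position: [0.4675, -0.3633, 0.0918]
eef_rot: [3.14, 0.003, -2.947]
contact_force: [2.5, 3.9, 4.6]
opening: 0.165
grasp_force: 60.4
```

drive_tool --motion '[0, 0, 0, 0, 0, 0, 50, 0, 0, 0, 0, 0, 0, 50, 0, 0, 0, 0, 0, 0, 50, 0, 0, 0, 0, 0, 0, 50, 0, 0, 0, 0, 0, -1, 50, 0, 0, 0, 0, 0, -2, 50, 0, 0, 0, 0, 0, -3, 50, 0, 0, 0, 0, 0, -3, 50, 0, 0, 0, 0, 0, -3, 50, 0, 0, 0, 0, 0, -3, 50, 0, 0, 0, 0, 0, -2, 50, 0, 0, 0, 0, 0, 0, 50]'

```text
time_s: 10.05
position: [0.4678, -0.3657, 0.2658]
eef_rot: [-3.135, 0.004, -2.948]
contact_force: [-0.6, -0.4, -0.1]
opening: 0.501
grasp_force: 0.0
```

```bash
cat >> h.py <<'E'
def edge(c,pts,z):
    P=(np.array([ray(c,u,v,z)[:2] for u,v in pts])*1000).astype(np.float32)
    vx,vy,x,y=cv2.fitLine(P,cv2.DIST_HUBER,0,.01,.01).ravel(); return vx,vy,x,y
E
python3 - <<'E'
from h import *
c=cap('top'); g=cv2.cvtColor(c['image'],cv2.COLOR_BGR2GRAY).astype(int)
for v in (180,195,210,225,240): print(v,g[v,176:216].tolist())
for u in (188,198): print(u,g[168:182,u].tolist(), g[240:262,u].tolist())
print('tray row', g[223,296:312].tolist(), g[223,362:384].tolist()); print('tray col',g[178:196,338].tolist(),g[252:270,338].tolist())
s=cap('side','s2.png'); o=[cv2.resize(s['image'][130:170,290:330],(400,400),interpolation=2)]
o.append(cv2.resize(s['image'][240:280,220:340],(1200,400),interpolation=2)[:,:])
o=np.vstack([np.hstack([o[0],cv2.resize(c['image'][215:265,385:435],(400,400),interpolation=2)]),cv2.resize(o[1],(800,200))]); cv2.imwrite('pics/k3.png',o)
E
```

```text
180 [138, 136, 137, 137, 136, 135, 131, 146, 226, 255, 255, 255, 255, 255, 255, 255, 255, 255, 255, 255, 255, 255, 255, 255, 255, 255, 255, 255, 245, 183, 234, 212, 138, 115, 117, 118, 117, 117, 117, 117]
195 [133, 132, 132, 132, 129, 126, 120, 186, 255, 255, 254, 248, 246, 243, 228, 236, 249, 252, 208, 182, 239, 251, 250, 250, 247, 247, 255, 253, 241, 249, 227, 189, 223, 190, 144, 168, 182, 184, 183, 184]
210 [123, 124, 122, 123, 121, 116, 130, 221, 255, 255, 255, 255, 255, 255, 255, 255, 255, 255, 255, 255, 255, 255, 255, 255, 255, 255, 255, 248, 217, 238, 226, 197, 152, 136, 172, 188, 189, 188, 187, 188]
225 [118, 119, 117, 116, 116, 108, 178, 255, 255, 250, 247, 244, 234, 239, 249, 253, 203, 147, 232, 251, 250, 248, 249, 251, 253, 255, 255, 254, 214, 159, 136, 131, 142, 173, 187, 187, 186, 186, 188, 188]
240 [114, 116, 115, 116, 106, 111, 207, 255, 249, 227, 231, 251, 255, 255, 240, 204, 216, 251, 255, 255, 255, 255, 255, 255, 255, 255, 255, 237, 199, 178, 173, 151, 143, 171, 184, 184, 185, 185, 185, 187]
188 [137, 136, 137, 136, 132, 131, 189, 255, 255, 255, 255, 255, 255, 255] [255, 255, 255, 255, 255, 255, 255, 253, 161, 137, 177, 195, 192, 186, 185, 185, 188, 185, 159, 102, 73, 67]
198 [131, 132, 129, 129, 126, 125, 193, 255, 255, 255, 255, 255, 255, 255] [255, 255, 255, 255, 255, 255, 255, 255, 165, 129, 152, 178, 162, 134, 124, 123, 126, 125, 116, 94, 76, 71]
tray row [113, 113, 114, 112, 112, 114, 113, 113, 129, 163, 173, 202, 223, 222, 221, 221] [226, 226, 226, 226, 229, 227, 175, 122, 151, 164, 138, 117, 115, 115, 115, 116, 116, 115, 115, 116, 116, 117]
tray col [116, 115, 117, 118, 117, 114, 117, 115, 113, 147, 211, 181, 105, 85, 108, 122, 129, 127] [220, 220, 211, 211, 162, 97, 72, 71, 69, 73, 70, 78, 103, 116, 120, 117, 117, 117]
```

View pics/k3.png

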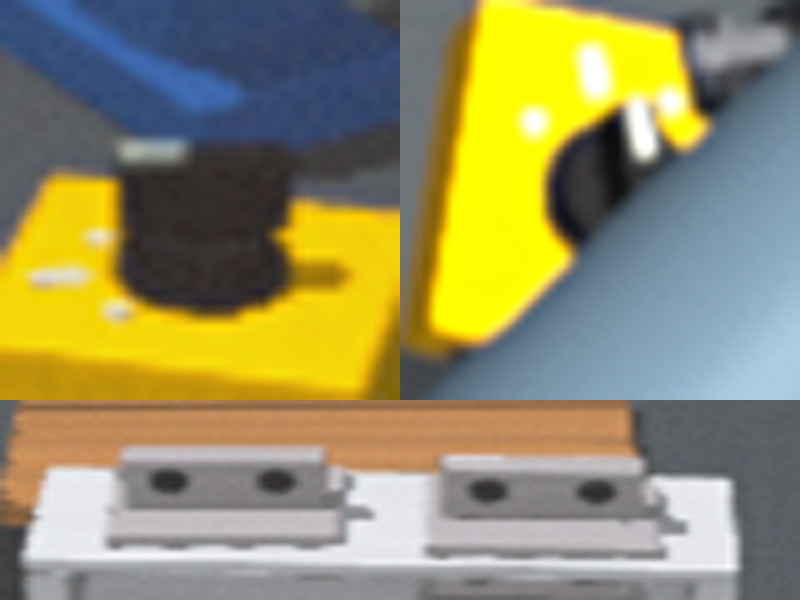

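The selector pointer now lies along the long mark, and the side strip shows both top lugs seated. Next is a line fit for the deck and tray edges.

```bash
cat >> h.py <<'E'
def cross(g,u0,v0,du,dv,n,th):
    """first subpixel crossing of th walking from (u0,v0)"""
    a=np.array([cv2.getRectSubPix(g,(1,1),(float(u0+i*du),float(v0+i*dv)))[0,0] for i in range(n)],float)
    s=a>th; k=np.argmax(s!=s[0]); 
    f=k-1+(th-a[k-1])/(a[k]-a[k-1]); return u0+f*du,v0+f*dv
def gray(c): return cv2.cvtColor(c['image'],cv2.COLOR_BGR2GRAY).astype(np.float32)
def yawof(e): 
    a=np.degrees(np.arctan2(e[1],e[0])); return (a+90)%180-90
def deck(c,z,rows,cols,uL,vT,vB,th=195):
    g=gray(c); L=edge(c,[cross(g,uL,v,1,0,25,th) for v in rows],z)
    T=edge(c,[cross(g,u,vT,0,1,25,th) for u in cols],z); B=edge(c,[cross(g,u,vB,0,-1,25,th) for u in cols],z)
    d=np.array(L[:2]); d=d*np.sign(d[0]); n=np.array([d[1],-d[0]])
    x=[np.dot(d,e[2:]) for e in(T,B)]; y=np.dot(n,L[2:])
    print('deck len',round(x[0]-x[1],1),'yaw',round(yawof(L),2),'end yaws',round(yawof((T[1],-T[0])),1),round(yawof((B[1],-B[0])),1))
    return d*(x[0]+x[1])/2+n*(y+28)
def tray(c):
    g=gray(c); cl=cv2.medianBlur(g,3)
    L=edge(c,[cross(g,297,v,1,0,20,145) for v in range(198,250,6)],.04)
    R=edge(c,[cross(g,383,v,-1,0,20,130) for v in range(198,250,6)],.04)
    T=edge(c,[cross(g,u,178,0,1,20,145) for u in range(318,366,6)],.04)
    print('tray',[np.round(e,2) for e in(L,R,T)], yawof(L),yawof(R),yawof((T[1],-T[0])))
    a=np.radians((yawof(L)+yawof(R)+yawof((T[1],-T[0])))/3); d=np.array([np.cos(a),np.sin(a)]); n=np.array([-d[1],d[0]])
    print('width',n@(L[2:])-n@(R[2:])); return d*(d@np.array(T[2:])-105)+n*(n@np.array(L[2:])+n@np.array(R[2:]))/2, np.degrees(a)
E
python3 - <<'E'
from h import *
c=cap('top'); print('deck centre',deck(c,.156,range(178,244,5),range(187,200,3),176,168,258))
print(tray(c))
# side-view: deck top front edge ends & lug feet
s=cap('side'); k=6.667
for nm,u,v,z in [('deckL',38,467,.156),('deckR',733,480,.156),('lugA0',108,540,.156),('lugA1',343,543,.156),('lugB0',425,553,.156),('lugB1',663,556,.156),('finA0',120,448,.186),('finA1',325,448,.186),('finB0',442,457,.186),('finB1',642,459,.186)]:
    print(nm,np.round(ray(s,220+u/k,240+(v-400)/5.,z)*1000,1))
E
```

```text
deck len 212.8 yaw 3.74 end yaws 3.3 7.3
deck centre [497.47296 278.00458]
tray [array([ 9.900e-01, -1.000e-01,  5.076e+02, -4.430e+01], dtype=float32), array([ 1.0000e+00, -9.0000e-02,  5.1460e+02, -2.4999e+02], dtype=float32), array([ 1.0000e-01,  1.0000e+00,  6.1848e+02, -1.4526e+02], dtype=float32)] -5.7612915 -5.3154526 -5.608078
width 204.0498
(array([ 512.78046, -147.31015], dtype=float32), np.float32(-5.5616074))
deckL [608.2 258.1 156. ]
deckR [394.9 244.6 156. ]
lugA0 [578.3 300.5 156. ]
lugA1 [508.8 295.2 156. ]
lugB0 [484.  298.6 156. ]
lugB1 [414.3 293.2 156. ]
finA0 [576.9 279.8 186. ]
finA1 [516.4 273.6 186. ]
finB0 [481.3 275.6 186. ]
finB1 [422.6 270.9 186. ]
```

drive_tool --motion '[0, 0, 0, -1.246, 3.862, 0, 50, 0, 0, 0, -1.246, 3.862, 0, 50, 0, 0, 0, -1.246, 3.862, 0, 50, 0, 0, 0, -1.246, 3.862, 0, 50, 0, 0, 0, -1.246, 3.862, 0, 50, 0, 0, 0, -1.246, 3.862, 0, 50, 0, 0, 0, -1.246, 3.862, 0, 50, 0, 0, 0, -1.246, 3.862, 0, 50, 0, 0, 0, -1.246, 3.862, 0, 50, 0, 0, 0, -1.246, 3.862, 0, 50, 0, 0, 0, -1.246, 3.862, 0, 50, 0, 0, 0, -1.246, 3.862, 0, 50, 0, 0, 0, -1.246, 3.862, 0, 50, 0, 0, 0, -1.246, 3.862, 0, 50, 0, 0, 0, -1.246, 3.862, 0, 50, 0, 0, 0, -1.246, 3.862, 0, 50, 0, 0, 0.1285, 0, 0, 2, 50, 0, 0, 0, 0, 0, 2, 50, 0, 0, 0, 0, 0, 0, 50]'

```text
time_s: 12.15
position: [0.5403, 0.2799, 0.2167]
eef_rot: [-3.139, -0.008, -3.075]
contact_force: [0.0, -0.3, -1.3]
opening: 0.5
grasp_force: 0.0
```

```bash
cat >> h.py <<'E'
def go(x,y,z,yaw_deg,wide=None):
    """delta (tool axes, cm) from the present pose to x,y,z mm with tool yaw = 180+yaw_deg; turn first, then shift"""
    s=r.state(); p=np.array(s['position'])*1000; a=np.radians(180+yaw_deg); cur=s['eef_rot'][2]
    d=(a-cur+np.pi)%(2*np.pi)-np.pi; D=np.array([x,y,z])-p
    print('rz %.3f  t(cm) %.2f %.2f %.2f'%(-d,(D[0]*np.cos(a)+D[1]*np.sin(a))/10,(D[0]*np.sin(a)-D[1]*np.cos(a))/10,-D[2]/10))
E
python3 - <<'E'
from h import *
c=cap('top'); g=gray(c)
# selector check: marks and white line
h,s,v=cv2.split(hsv(c)); w=((s<110)&(v>190)).astype(np.uint8)*255; w[:212]=0;w[262:]=0;w[:,:392]=0;w[:,432:]=0
n,l,st,ce=cv2.connectedComponentsWithStats(w)
for i in range(1,n):
    ys,xs=np.where(l==i); print(st[i],np.round(ray(c,*ce[i],.103)*1000,1), np.round(ray(c,*ce[i],.06)*1000,1))
s=cap('side'); u,v=proj(s,r.state()['position']); print('tcp px',u,v,[proj(s,np.array(r.state()['position'])-[0,0,d]) for d in(.003,.012,.025)],r.state()['position'])
u0,v0=int(u)-50,int(v)-50; cv2.imwrite('pics/g1.png',cv2.resize(s['image'][v0:v0+120,u0:u0+100],(500,600),interpolation=2)); print(u0,v0)
go(545,279.5,240,3.7)
E
```

```text
[407 221   4   6  20] [ 502.5 -342.8  103. ] [ 511.4 -354.3   60. ]
[413 226   8   9  31] [ 486.  -363.5  103. ] [ 494.5 -375.8   60. ]
[400 229   3   3   8] [ 482.2 -320.9  103. ] [ 490.5 -331.8   60. ]
[423 233   3   3   6] [ 473.  -387.3  103. ] [ 481.1 -400.3   60. ]
tcp px 254.79988117856038 236.97242797511421 [(np.float64(254.85447314626884), np.float64(238.20735021261194)), (np.float64(255.01706900547268), np.float64(241.88542320914232)), (np.float64(255.24885130460126), np.float64(247.12855928697894))] [0.54202588 0.2799934  0.22023678]
204 186
rz 0.001  t(cm) -0.29 -0.07 -1.98
```

View pics/g1.png

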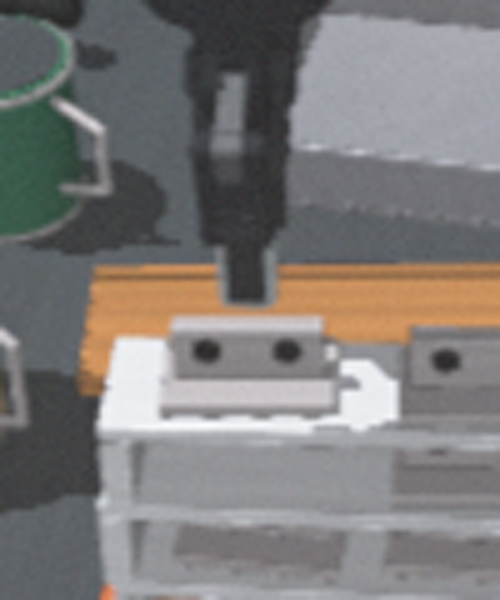

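drive_tool --motion '[0, 0, 0, -0.15, -0.04, 0.8, 50, 0, 0, 0, -0.15, -0.03, 0.8, 50, 0, 0, 0, 0, 0, 0.8, 50, 0, 0, 0, 0, 0, 0.8, 50, 0, 0, 0, 0, 0, 0.5, 50, 0, 0, 0, 0, 0, 0.3, 50, 0, 0, 0, 0, 0, 0, 50]'

```text
time_s: 12.95
position: [0.5457, 0.2799, 0.1808]
eef_rot: [-3.141, -0.001, -3.076]
contact_force: [-0.7, -0.1, -0.5]
opening: 0.497
grasp_force: 0.0
```

drive_tool --motion '[0, 0, 0, 0, 0, 0.2, 50, 0, 0, 0, 0, 0, 0.2, 50, 0, 0, 0, 0, 0, 0.2, 50, 0, 0, 0, 0, 0, 0.2, 50, 0, 0, 0, 0, 0, 0, 50, 0, 0, 0, 0, 0, 0, 5, 0, 0, 0, 0, 0, 0, 5, 0, 0, 0, 0, 0, 0, 5, 0, 0, 0, 0, 0, 0, 5, 0, 0, 0, 0, 0, 0, 5]'

```text
time_s: 13.95
position: [0.5462, 0.2797, 0.1736]
eef_rot: [-3.141, 0.0, -3.076]
contact_force: [-0.6, -1.5, 3.7]
opening: 0.098
grasp_force: 60.9
```

```bash
cat >> h.py <<'E'
def slot(sx,sy,z):
    c,a=tray(cap('top')); ar=np.radians(a); d=np.array([np.cos(ar),np.sin(ar)]); n=np.array([-d[1],d[0]])
    p=c+sx*d+sy*n; print('tray c',c,'slot',np.round(p,1),round(float(a),2)); go(p[0],p[1],z,a)
E
sed -i "s/    print('tray',\[.*$//; s/print('width',/print('tray width',/" h.py
python3 -c "
from h import *
slot(50,-60,254)"
```

```text
tray width 203.96411
tray c [ 512.787   -147.33734] slot [ 556.8 -211.9] -5.51
rz 0.161  t(cm) -5.77 -48.83 -8.04
```

drive_tool --motion '[0, 0, 0, 0, 0, -1, 5, 0, 0, 0, 0, 0, -3, 5, 0, 0, 0.08, 0, 0, -2, 5, 0, 0, 0.08, 0, 0, -2, 5, 0, 0, 0, -0.444, -3.756, 0, 5, 0, 0, 0, -0.444, -3.756, 0, 5, 0, 0, 0, -0.444, -3.756, 0, 5, 0, 0, 0, -0.444, -3.756, 0, 5, 0, 0, 0, -0.444, -3.756, 0, 5, 0, 0, 0, -0.444, -3.756, 0, 5, 0, 0, 0, -0.444, -3.756, 0, 5, 0, 0, 0, -0.444, -3.756, 0, 5, 0, 0, 0, -0.444, -3.756, 0, 5, 0, 0, 0, -0.444, -3.756, 0, 5, 0, 0, 0, -0.444, -3.756, 0, 5, 0, 0, 0, -0.444, -3.756, 0, 5, 0, 0, 0, -0.444, -3.756, 0, 5, 0, 0, 0, 0, 0, 0, 5]'

```text
time_s: 15.8
position: [0.5572, -0.216, 0.2528]
eef_rot: [-3.14, -0.0, 3.041]
contact_force: [0.2, 0.6, -2.5]
opening: 0.101
grasp_force: 60.4
```

drive_tool --motion '[0, 0, 0, 0, 0.2, 4, 5, 0, 0, 0, 0, 0, 4, 5, 0, 0, 0, 0, 0, 4, 5, 0, 0, 0, 0, 0, 4, 5, 0, 0, 0, 0, 0, 3.5, 5, 0, 0, 0, 0, 0, 1, 5, 0, 0, 0, 0, 0, 1, 5, 0, 0, 0, 0, 0, 0.6, 5, 0, 0, 0, 0, 0, 0.3, 5, 0, 0, 0, 0, 0, 0.3, 5, 0, 0, 0, 0, 0, 0, 5]'

```text
time_s: 16.9
position: [0.5582, -0.2099, 0.0271]
eef_rot: [-3.141, 0.001, 3.047]
contact_force: [-0.3, -0.0, -3.5]
opening: 0.098
grasp_force: 60.3
```

drive_tool --motion '[0, 0, 0, 0, 0, 0.2, 5, 0, 0, 0, 0, 0, 0.15, 5, 0, 0, 0, 0, 0, 0.1, 5, 0, 0, 0, 0, 0, 0, 5]'

```text
time_s: 17.3
position: [0.5575, -0.2095, 0.0218]
eef_rot: [3.142, -0.0, 3.047]
contact_force: [0.3, -0.3, -2.5]
opening: 0.095
grasp_force: 60.3
```

drive_tool --motion '[0, 0, 0, 0, 0, 0.1, 5, 0, 0, 0, 0, 0, 0.1, 5, 0, 0, 0, 0, 0, 0, 5]'

```text
time_s: 17.6
position: [0.5575, -0.2096, 0.0216]
eef_rot: [-3.141, 0.0, 3.047]
contact_force: [-4.2, 2.3, 10.2]
opening: 0.095
grasp_force: 62.1
```

drive_tool --motion '[0, 0, 0, 0, 0, -0.1, 45, 0, 0, 0, 0, 0, 0, 45, 0, 0, 0, 0, 0, 0, 45, 0, 0, 0, 0, 0, -3.5, 45, 0, 0, 0, 0, 0, -4, 45, 0, 0, -0.08, 0, 0, -4, 45, 0, 0, -0.08, 0, 0, -4, 45, 0, 0, 0, 0.583, 3.778, -0.55, 45, 0, 0, 0, 0.583, 3.778, -0.55, 45, 0, 0, 0, 0.583, 3.778, -0.55, 45, 0, 0, 0, 0.583, 3.778, -0.55, 45, 0, 0, 0, 0.583, 3.778, -0.55, 45, 0, 0, 0, 0.583, 3.778, -0.55, 45, 0, 0, 0, 0.583, 3.778, -0.55, 45, 0, 0, 0, 0.583, 3.778, -0.55, 45, 0, 0, 0, 0.583, 3.778, -0.55, 45, 0, 0, 0, 0.583, 3.778, -0.55, 45, 0, 0, 0, 0.583, 3.778, -0.55, 45, 0, 0, 0, 0.583, 3.778, -0.55, 45, 0, 0, 0, 0.583, 3.778, -0.55, 45]'

```text
time_s: 19.6
position: [0.4495, 0.2771, 0.2476]
eef_rot: [3.142, 0.0, -3.076]
contact_force: [1.0, -0.5, -0.2]
opening: 0.45
grasp_force: 0.0
```

```bash
python3 -c "
from h import *
c=cap('top'); cv2.imwrite('pics/t3.png',cv2.resize(c['image'][170:290,290:450],(800,600),interpolation=2))
go(450,275.5,173.6,3.7); slot(50,0,254)"
```

```text
rz 0.006  t(cm) -0.12 -0.70 7.48
tray width 203.9415
tray c [ 512.7428  -147.33896] slot [ 562.5 -152.1] -5.49
rz 0.167  t(cm) -15.40 -41.89 -0.60
```

View pics/t3.png

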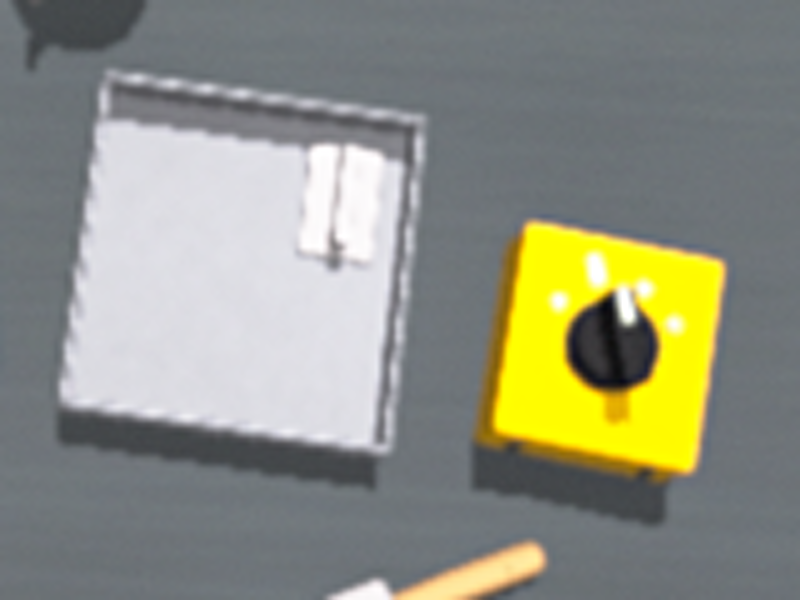

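The tray picture shows lug A upright in the far right slot, and the pointer parallel to the long mark. Next is lug B.

drive_tool --motion '[0, 0, 0, -0.06, -0.35, 3, 45, 0, 0, 0, -0.06, -0.35, 2.5, 45, 0, 0, 0, 0, 0, 1, 45, 0, 0, 0, 0, 0, 0.6, 45, 0, 0, 0, 0, 0, 0.4, 45, 0, 0, 0, 0, 0, 0, 45, 0, 0, 0, 0, 0, 0, 5, 0, 0, 0, 0, 0, 0, 5, 0, 0, 0, 0, 0, 0, 5, 0, 0, 0, 0, 0, 0, 5, 0, 0, 0, 0, 0, 0, 5]'

```text
time_s: 20.8
position: [0.4525, 0.2695, 0.1736]
eef_rot: [3.14, 0.003, -3.076]
contact_force: [-0.8, 1.1, 6.5]
opening: 0.097
grasp_force: 60.2
```

drive_tool --motion '[0, 0, 0, 0, 0, -1, 5, 0, 0, 0, 0, 0, -3, 5, 0, 0, 0.083, 0, 0, -2, 5, 0, 0, 0.083, 0, 0, -2, 5, 0, 0, 0, -1.39, -3.772, 0, 5, 0, 0, 0, -1.39, -3.772, 0, 5, 0, 0, 0, -1.39, -3.772, 0, 5, 0, 0, 0, -1.39, -3.772, 0, 5, 0, 0, 0, -1.39, -3.772, 0, 5, 0, 0, 0, -1.39, -3.772, 0, 5, 0, 0, 0, -1.39, -3.772, 0, 5, 0, 0, 0, -1.39, -3.772, 0, 5, 0, 0, 0, -1.39, -3.772, 0, 5, 0, 0, 0, -1.39, -3.772, 0, 5, 0, 0, 0, -1.39, -3.772, 0, 5, 0, 0, 0, 0, 0, 0, 5, 0, 0, 0, 0, 0, 0, 5]'

```text
time_s: 22.5
position: [0.5613, -0.1603, 0.2518]
eef_rot: [3.141, -0.002, 3.039]
contact_force: [-0.4, -0.1, -2.1]
opening: 0.1
grasp_force: 59.3
```

drive_tool --motion '[0, 0, 0, 0, 0.4, 4, 5, 0, 0, 0, 0, 0.4, 4, 5, 0, 0, 0, 0, 0, 4, 5, 0, 0, 0, 0, 0, 4, 5, 0, 0, 0, 0, 0, 3.5, 5, 0, 0, 0, 0, 0, 1, 5, 0, 0, 0, 0, 0, 1, 5, 0, 0, 0, 0, 0, 0.6, 5, 0, 0, 0, 0, 0, 0.3, 5, 0, 0, 0, 0, 0, 0.2, 5, 0, 0, 0, 0, 0, 0, 5]'

```text
time_s: 23.6
position: [0.5635, -0.1519, 0.0272]
eef_rot: [-3.141, 0.002, 3.041]
contact_force: [0.1, 1.3, -3.2]
opening: 0.096
grasp_force: 59.4
```

drive_tool --motion '[0, 0, 0, 0, 0, 0.2, 5, 0, 0, 0, 0, 0, 0.15, 5, 0, 0, 0, 0, 0, 0.1, 5, 0, 0, 0, 0, 0, 0.05, 5, 0, 0, 0, 0, 0, 0.05, 5, 0, 0, 0, 0, 0, 0, 5, 0, 0, 0, 0, 0, 0, 45, 0, 0, 0, 0, 0, 0, 45, 0, 0, 0, 0, 0, 0, 45, 0, 0, 0, 0, 0, -2, 45, 0, 0, 0, 0, 0, -4, 45, 0, 0, -0.08, 0, 0, -4, 60, 0, 0, -0.08, 0, 0, -4, 80, 0, 0, 0, 0, 0, -4, 100, 0, 0, 0, 0, 0, -2, 100]'

```text
time_s: 25.1
position: [0.5644, -0.1522, 0.2251]
eef_rot: [-3.139, 0.005, -3.082]
contact_force: [1.7, 0.2, 0.2]
opening: 0.997
grasp_force: 0.0
```

drive_tool --motion '[0, 0, 0, 0.304, 3.607, 0, 100, 0, 0, 0, 0.304, 3.607, 0, 100, 0, 0, 0, 0.304, 3.607, 0, 100, 0, 0, 0, 0.304, 3.607, 0, 100, 0, 0, 0, 0.304, 3.607, 0, 100, 0, 0, 0, 0.304, 3.607, 0, 100, 0, 0, 0, 0.304, 3.607, 0, 100, 0, 0, 0, 0.304, 3.607, 0, 100, 0, 0, 0, 0.304, 3.607, 0, 100, 0, 0, 0, 0.304, 3.607, 0, 100, 0, 0, 0, 0.3, 3, 0, 100, 0, 0, 0, 0.2, 2, 0, 100, 0, 0, 0, 0.1, 1.5, 0, 100, 0, 0, 0, 0, 0.7, 0, 100, 0, 0, 0, 0, 0, 0, 100, 0, 0, 0, 0, 0, 0, 100, 0, 0, 0, 0, 0, 0, 100]'

```text
time_s: 26.8
position: [0.5011, 0.2773, 0.2209]
eef_rot: [-3.141, -0.0, -3.084]
contact_force: [0.3, 0.1, 0.1]
opening: 0.999
grasp_force: 0.0
```

```bash
python3 -c "
from h import *
c=cap('top'); go(499,277.5,220,3.7)
print(tray(c)); cv2.imwrite('pics/t4.png',c['image'])
s=cap('side','s4.png')
o=np.vstack([cv2.resize(c['image'][165:275,170:300],(520,340),interpolation=2)[:, :],cv2.resize(s['image'][190:320,210:345],(520,260))]);cv2.imwrite('pics/t4c.png',o)
"
```

```text
rz -0.007  t(cm) 0.20 0.03 0.09
tray width 204.0328
(array([ 512.7759 , -147.36742], dtype=float32), np.float32(-5.476557))
```

View pics/t4c.png

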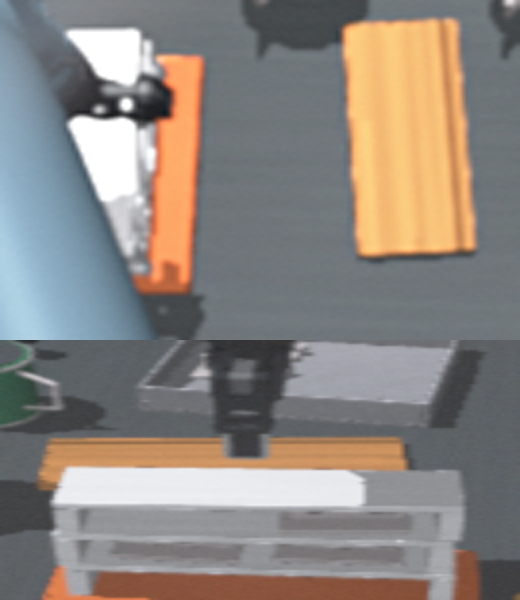

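drive_tool --motion '[0, 0, -0.007, 0.1, 0, 3, 100, 0, 0, 0, 0, 0, 2.5, 100, 0, 0, 0, 0, 0, 1.2, 100, 0, 0, 0, 0, 0, 0.8, 100, 0, 0, 0, 0, 0, 0.5, 100, 0, 0, 0, 0, 0, 0.3, 100, 0, 0, 0, 0, 0, 0, 100, 0, 0, 0, 0, 0, 0, 100]'

```text
time_s: 27.7
position: [0.5003, 0.2784, 0.1386]
eef_rot: [3.141, 0.001, -3.075]
contact_force: [-0.6, 0.4, 0.2]
opening: 0.998
grasp_force: 0.0
```

drive_tool --motion '[0, 0, 0, 0, 0, 0, 40, 0, 0, 0, 0, 0, 0, 40, 0, 0, 0, 0, 0, 0, 40, 0, 0, 0, 0, 0, 0, 40, 0, 0, 0, 0, 0, 0, 40, 0, 0, 0, 0, 0, 0, 40]'

```text
time_s: 28.3
position: [0.5002, 0.2777, 0.1388]
eef_rot: [-3.141, 0.001, -3.076]
contact_force: [-0.8, -3.7, 5.9]
opening: 0.64
grasp_force: 62.9
```

drive_tool --motion '[0, 0, 0, 0, 0, -0.5, 40, 0, 0, 0, 0, 0, -1.5, 40, 0, 0, 0, 0, 0, -3, 40, 0, 0, -0.046, 0, 0, -3, 40, 0, 0, 0, 0, 0, -2, 40, 0, 0, 0, -0.3, -3, 0, 40, 0, 0, 0, -0.3, -3, 0, 40, 0, 0, 0, -0.3, -3, 0, 40, 0, 0, 0, -0.3, -3, 0, 40, 0, 0, 0, -0.3, -3, 0, 40, 0, 0, 0, -0.3, -3, 0, 40, 0, 0, 0, -0.2, -2, 0, 40, 0, 0, 0, -0.1, -1.3, 0, 40, 0, 0, 0, -0.09, -0.5, 0, 40, 0, 0, 0, 0, -0.33, 0, 40, 0, 0, 0, 0, 0, 0, 40, 0, 0, 0, 0, 0, 0, 40, 0, 0, 0, 0, 0, 0, 40]'

```text
time_s: 30.1
position: [0.5462, 0.0615, 0.2379]
eef_rot: [3.141, -0.0, -3.028]
contact_force: [0.6, 0.1, -3.6]
opening: 0.637
grasp_force: 64.6
```

```bash
python3 -c "
from h import *
c=cap('top'); go(546.7,60.2,41,6.4)
s=cap('side','s5.png'); print(r.state()['moment'],r.state()['contact_force'])
cv2.imwrite('pics/t5.png',cv2.resize(s['image'][130:330,180:350],(680,600),interpolation=2)[:,:])
"
```

```text
rz 0.002  t(cm) -0.04 -0.12 19.69
[-0.01296736  0.02170283  0.03003651] [ 0.6470713  -0.02672805 -3.52345552]
```

View pics/t5.png

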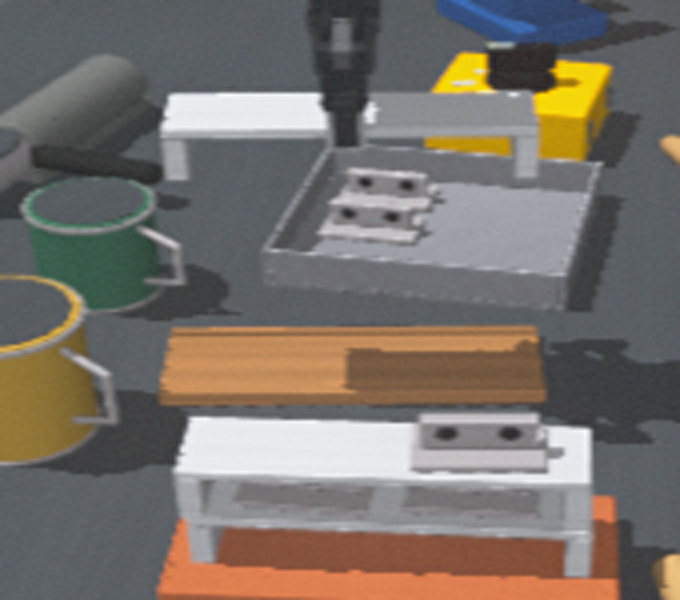

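The picture shows the plate held level and one lug left on the middle deck, at crop (480,440). I'll lower the plate onto the board.

drive_tool --motion '[0, 0, 0, -0.04, -0.12, 3, 40, 0, 0, 0, 0, 0, 4, 40, 0, 0, 0, 0, 0, 4, 40, 0, 0, 0, 0, 0, 4, 40, 0, 0, 0, 0, 0, 2, 40, 0, 0, 0, 0, 0, 1, 40, 0, 0, 0, 0, 0, 0.6, 40, 0, 0, 0, 0, 0, 0.4, 40, 0, 0, 0, 0, 0, 0.3, 40, 0, 0, 0, 0, 0, 0, 40, 0, 0, 0, 0, 0, 0, 40]'

```text
time_s: 31.3
position: [0.5476, 0.0596, 0.0457]
eef_rot: [-3.141, 0.001, -3.029]
contact_force: [-0.3, -0.7, -4.3]
opening: 0.638
grasp_force: 64.7
```

drive_tool --motion '[0, 0, 0, 0, 0, 0.2, 40, 0, 0, 0, 0, 0, 0.1, 40, 0, 0, 0, 0, 0, 0.1, 40, 0, 0, 0, 0, 0, 0, 40, 0, 0, 0, 0, 0, 0, 40]'

```text
time_s: 31.8
position: [0.5469, 0.0596, 0.0409]
eef_rot: [-3.141, 0.0, -3.029]
contact_force: [0.2, -0.4, -3.1]
opening: 0.641
grasp_force: 64.8
```

drive_tool --motion '[0, 0, 0, 0, 0, 0.07, 40, 0, 0, 0, 0, 0, 0, 100, 0, 0, 0, 0, 0, 0, 100, 0, 0, 0, 0, 0, 0, 100, 0, 0, 0, 0, 0, 0, 100, 0, 0, 0, 0, 0, -2, 100, 0, 0, 0, 0, 0, -4, 100, 0, 0, 0, 0, 0, -4, 100, 0, 0, 0.048, 0, 0, -4, 45, 0, 0, 0, 0, 0, -2, 45, 0, 0, 0, 1.1, 3, 0, 45, 0, 0, 0, 1.1, 3, 0, 45, 0, 0, 0, 1.1, 3, 0, 45, 0, 0, 0, 1.1, 3, 0, 45, 0, 0, 0, 1.1, 3, 0, 45, 0, 0, 0, 1.1, 3, 0, 45, 0, 0, 0, 0.8, 2, 0, 45, 0, 0, 0, 0.5, 1.3, 0, 45, 0, 0, 0, 0.29, 0.52, 0, 45, 0, 0, 0, 0, 0, 0, 45]'

```text
time_s: 33.8
position: [0.451, 0.2722, 0.2001]
eef_rot: [-3.141, 0.0, -3.077]
contact_force: [0.0, -0.1, -0.4]
opening: 0.45
grasp_force: 0.0
```

```bash
python3 -c "
from h import *
c=cap('top','t6.png'); g=gray(c)
for v in (185,200,215,235): print(v,g[v,252:296].astype(int).tolist())
for u in (262,270): print(u,g[166:182,u].astype(int).tolist(),g[236:254,u].astype(int).tolist())
s=cv2.imread('pics/s5.png'); S=cap('side')
for x,y in((413,468),(547,470)): print(np.round(ray(S,180+x/4,130+y/3,.112)*1000,1))
st=r.state(); print(st['position'])
slot(50,60,254); go(451,272,170,3.7)
"
```

```text
185 [116, 114, 113, 121, 159, 193, 206, 207, 199, 221, 255, 255, 255, 255, 255, 255, 255, 255, 255, 255, 255, 255, 255, 255, 255, 255, 255, 255, 249, 170, 170, 185, 168, 132, 116, 114, 116, 115, 114, 115, 115, 116, 115, 113]
200 [115, 116, 116, 111, 137, 194, 207, 206, 204, 209, 244, 255, 255, 255, 255, 255, 255, 255, 255, 255, 255, 255, 255, 255, 255, 255, 255, 255, 255, 242, 168, 170, 186, 166, 130, 115, 114, 114, 113, 113, 113, 112, 113, 113]
215 [117, 117, 117, 117, 109, 127, 186, 205, 207, 210, 224, 254, 255, 255, 255, 255, 255, 255, 255, 255, 255, 255, 255, 255, 255, 255, 255, 255, 255, 255, 239, 166, 173, 187, 164, 128, 113, 114, 115, 113, 115, 113, 113, 114]
235 [120, 120, 119, 120, 120, 111, 121, 183, 202, 206, 200, 199, 250, 255, 255, 255, 255, 255, 255, 255, 255, 255, 255, 255, 255, 255, 255, 255, 255, 255, 255, 253, 172, 164, 189, 196, 162, 121, 113, 114, 116, 115, 115, 115]
262 [103, 104, 103, 105, 110, 125, 181, 248, 255, 255, 255, 255, 255, 255, 255, 255] [204, 206, 206, 207, 207, 206, 209, 209, 210, 212, 205, 153, 89, 83, 108, 118, 117, 117]
270 [115, 117, 117, 115, 115, 137, 227, 255, 255, 255, 255, 255, 255, 255, 255, 255] [255, 255, 255, 255, 255, 180, 131, 129, 129, 126, 110, 86, 72, 73, 71, 71, 80, 103]
[485.4 295.4 112. ]
[418.1 290.4 112. ]
[0.45154027 0.27139756 0.20011362]
tray width 203.89311
tray c [ 512.73553 -147.34729] slot [568.2 -92.4] -5.49
rz 0.159  t(cm) -15.09 -35.08 -5.39
rz -0.002  t(cm) 0.06 0.08 3.01
```

```bash
python3 -c "
from h import *
c=cap('top')
L=edge(c,[(261.4,185),(261.7,200),(262.4,215),(263.6,235)],.058);R=edge(c,[(280.45,185),(281.4,200),(282.35,215),(283.45,235)],.058)
T=ray(c,270,171.6,.058)*1000;B=ray(c,270,240.85,.058)*1000
print(L,R,yawof(L),yawof(R)); a=np.radians(6.4); d=np.array([np.cos(a),np.sin(a)]);n=np.array([-d[1],d[0]]); b=np.array([546.7,60.2])
print('len',(T-B)[:2]@d,'along off',((T+B)[:2]/2-b)@d,'across', n@(np.array(L[2:])-b), n@(np.array(R[2:])-b))
"
```

```text
(np.float32(0.9946976), np.float32(0.1028435), np.float32(534.63586), np.float32(87.15221)) (np.float32(0.9940359), np.float32(0.109053545), np.float32(537.7145), np.float32(27.738705)) 5.902939 6.2607574
len 215.33434351187844 along off -1.3211196321972491 across 28.129014420856915 -31.257387307989564
```

drive_tool --motion '[0, 0, 0, 0.03, 0.05, 2, 45, 0, 0, 0, 0, 0, 2, 45, 0, 0, 0, 0, 0, 1.4, 45, 0, 0, 0, 0, 0, 0.8, 45, 0, 0, 0, 0, 0, 0.5, 45, 0, 0, 0, 0, 0, 0.3, 45, 0, 0, 0, 0, 0, 0, 45, 0, 0, 0, 0, 0, 0, 5, 0, 0, 0, 0, 0, 0, 5, 0, 0, 0, 0, 0, 0, 5, 0, 0, 0, 0, 0, 0, 5, 0, 0, 0, 0, 0, 0, 5]'

```text
time_s: 35.2
position: [0.4514, 0.2731, 0.131]
eef_rot: [3.141, 0.002, -3.077]
contact_force: [-0.2, 0.1, 5.5]
opening: 0.097
grasp_force: 60.7
```

drive_tool --motion '[0, 0, 0, 0, 0, -1, 5, 0, 0, 0, 0, 0, -3, 5, 0, 0, 0.08, 0, 0, -3, 5, 0, 0, 0.08, 0, 0, -2, 5, 0, 0, 0, -1.4, -3.3, 0, 5, 0, 0, 0, -1.4, -3.3, 0, 5, 0, 0, 0, -1.4, -3.3, 0, 5, 0, 0, 0, -1.4, -3.3, 0, 5, 0, 0, 0, -1.4, -3.3, 0, 5, 0, 0, 0, -1.4, -3.3, 0, 5, 0, 0, 0, -1.4, -3.3, 0, 5, 0, 0, 0, -1.4, -3.3, 0, 5, 0, 0, 0, -1.4, -3.3, 0, 5, 0, 0, 0, -1.2, -2.5, 0, 5, 0, 0, 0, -0.8, -1.8, 0, 5, 0, 0, 0, -0.4, -0.9, 0, 5, 0, 0, 0, -0.13, -0.36, 0, 5, 0, 0, 0, 0, 0, 0, 5, 0, 0, 0, 0, 0, 0, 5]'

```text
time_s: 37.1
position: [0.5673, -0.0918, 0.2202]
eef_rot: [3.141, -0.001, 3.047]
contact_force: [-0.5, 0.5, -0.8]
opening: 0.096
grasp_force: 59.7
```

drive_tool --motion '[0, 0, 0, 0, 0, 4, 5, 0, 0, 0, 0, 0, 4, 5, 0, 0, 0, 0, 0, 4, 5, 0, 0, 0, 0, 0, 4, 5, 0, 0, 0, 0, 0, 2, 5, 0, 0, 0, 0, 0, 1, 5, 0, 0, 0, 0, 0, 0.3, 5, 0, 0, 0, 0, 0, 0.2, 5, 0, 0, 0, 0, 0, 0.1, 5, 0, 0, 0, 0, 0, 0.05, 5, 0, 0, 0, 0, 0, 0, 5, 0, 0, 0, 0, 0, 0, 5]'

```text
time_s: 38.3
position: [0.5681, -0.0931, 0.0242]
eef_rot: [-3.141, 0.001, 3.046]
contact_force: [-0.5, 0.5, -0.5]
opening: 0.098
grasp_force: 59.7
```

drive_tool --motion '[0, 0, 0, 0, 0, 0.1, 5, 0, 0, 0, 0, 0, 0.07, 5, 0, 0, 0, 0, 0, 0, 5, 0, 0, 0, 0, 0, 0, 45, 0, 0, 0, 0, 0, 0, 45, 0, 0, 0, 0, 0, 0, 45, 0, 0, 0, 0, 0, -2, 45, 0, 0, 0, 0, 0, -4, 45, 0, 0, -0.08, 0, 0, -4, 60, 0, 0, -0.081, 0, 0, -4, 80, 0, 0, 0, 0, 0, -3, 100, 0, 0, 0, 0, 0, -0.6, 100]'

```text
time_s: 39.5
position: [0.5703, -0.0935, 0.2024]
eef_rot: [-3.139, 0.007, -3.076]
contact_force: [0.5, 0.4, 0.1]
opening: 0.997
grasp_force: 0.0
```

drive_tool --motion '[0, 0, 0, 0.4, 3.3, 0, 100, 0, 0, 0, 0.4, 3.3, 0, 100, 0, 0, 0, 0.4, 3.3, 0, 100, 0, 0, 0, 0.4, 3.3, 0, 100, 0, 0, 0, 0.4, 3.3, 0, 100, 0, 0, 0, 0.4, 3.3, 0, 100, 0, 0, 0, 0.4, 3.3, 0, 100, 0, 0, 0, 0.4, 3.3, 0, 100, 0, 0, 0, 0.4, 3.3, 0, 100, 0, 0, 0, 0.3, 2.8, 0, 100, 0, 0, 0, 0.2, 2.2, 0, 100, 0, 0, 0, 0.14, 1.6, 0, 100, 0, 0, 0, 0.1, 0.8, 0, 100, 0, 0, 0, 0, 0.35, 0, 100, 0, 0, 0, 0, 0, 0, 100, 0, 0, 0, 0, 0, 0, 100, 0, 0, 0, 0, 0, 0, 100]'

```text
time_s: 41.2
position: [0.5002, 0.2772, 0.198]
eef_rot: [-3.141, 0.0, -3.077]
contact_force: [0.3, -0.0, 0.2]
opening: 1.002
grasp_force: 0.0
```

```bash
python3 -c "
from h import *
S=cap('side','s7.png')
g=lambda im:cv2.cvtColor(im,cv2.COLOR_BGR2GRAY).astype(np.float32)
a=g(cv2.imread('pics/s4.png')); b=g(S['image'])
# project expected deck end corners & measure end crossings along rows through the top face
for im,z in((a,.156),(b,.112)):
    for yo in(-10,0,10):
        e=[]
        for sx in(1,-1):
            u,v=proj(S,[.5+sx*.105,.2777+sx*.0069+yo/1000,z]); 
            o=cross(im,u-sx*9,v,sx,0,20,185 if sx>0 else 170); e.append(ray(S,*o,z)*1000)
        print(z,yo,[np.round(q[:2],1).tolist() for q in e],(e[0]+e[1])[:2]/2, e[0][0]-e[1][0])
"
```

```text
0.156 -10 [[606.0, 274.7], [374.1, 258.7]] [490.05083672 266.67810483] 231.8738058724819
0.156 0 [[604.5, 284.5], [374.2, 268.7]] [489.36375122 276.60695781] 230.26687207619682
0.156 10 [[603.5, 294.4], [374.4, 278.7]] [488.92305937 286.56105691] 229.0971981137742
0.112 -10 [[607.5, 274.9], [373.4, 258.6]] [490.47525284 266.7190039 ] 234.1180370705212
0.112 0 [[607.1, 284.8], [373.8, 268.6]] [490.41607481 276.71240529] 233.3223553726691
0.112 10 [[605.7, 294.7], [373.9, 278.6]] [489.79117329 286.64749608] 231.7957770360162
```

drive_tool --motion '[0, 0, 0, 0, 0, 4, 100, 0, 0, 0, 0, 0, 3, 100, 0, 0, 0, 0, 0, 1.5, 100, 0, 0, 0, 0, 0, 0.8, 100, 0, 0, 0, 0, 0, 0.5, 100, 0, 0, 0, 0, 0, 0.4, 100, 0, 0, 0, 0, 0, 0.12, 100, 0, 0, 0, 0, 0, 0, 100, 0, 0, 0, 0, 0, 0, 100]'

```text
time_s: 42.15
position: [0.5005, 0.2782, 0.0955]
eef_rot: [3.141, 0.001, -3.076]
contact_force: [-0.8, 0.3, -0.0]
opening: 0.998
grasp_force: 0.0
```

```bash
python3 -c "
from h import *
S=cap('side')
for f,z in(('s4',.156),('s7',.112)):
    im=cv2.cvtColor(cv2.imread('pics/%s.png'%f),cv2.COLOR_BGR2GRAY)
    for yo in(0,10):
        u,v=proj(S,[.395,.2708+yo/1000,z]); print(f,yo,round(u,1),v,im[int(round(v)),int(u)-8:int(u)+10].tolist())
        u,v=proj(S,[.605,.2846+yo/1000,z]); print(f,yo,round(u,1),v,im[int(round(v)),int(u)-8:int(u)+10].tolist())
"
```

```text
s4 0 329.6 264.3997894817693 [147, 144, 144, 144, 144, 146, 146, 147, 135, 114, 97, 101, 100, 102, 98, 95, 96, 97]
s4 0 224.6 261.8695259681903 [67, 68, 66, 78, 100, 108, 109, 107, 123, 211, 237, 236, 234, 236, 235, 235, 235, 235]
s4 10 329.5 267.7063672419469 [143, 145, 145, 145, 146, 145, 147, 144, 155, 128, 99, 95, 100, 100, 94, 99, 100, 99]
s4 10 223.5 265.1276495860035 [67, 69, 67, 66, 71, 77, 79, 77, 88, 168, 229, 237, 235, 235, 236, 235, 234, 236]
s7 0 328.5 280.84052680858053 [146, 148, 146, 146, 144, 148, 147, 124, 103, 99, 102, 97, 96, 100, 100, 97, 98, 97]
s7 0 226.1 278.2464254802457 [69, 70, 74, 71, 67, 69, 83, 173, 229, 236, 235, 235, 235, 234, 235, 235, 235, 235]
s7 10 328.4 284.2040847426588 [147, 144, 148, 147, 143, 143, 145, 126, 101, 98, 97, 97, 99, 98, 99, 97, 99, 95]
s7 10 225.1 281.5617615114719 [70, 69, 71, 70, 65, 66, 80, 166, 225, 237, 238, 237, 236, 236, 238, 237, 238, 238]
```

drive_tool --motion '[0, 0, 0, 0, 0, 0, 40, 0, 0, 0, 0, 0, 0, 40, 0, 0, 0, 0, 0, 0, 40, 0, 0, 0, 0, 0, 0, 40, 0, 0, 0, 0, 0, 0, 40, 0, 0, 0, 0, 0, 0, 40]'

```text
time_s: 42.8
position: [0.5002, 0.2776, 0.0954]
eef_rot: [-3.141, 0.001, -3.077]
contact_force: [-1.5, -2.0, 6.0]
opening: 0.636
grasp_force: 63.2
```

drive_tool --motion '[0, 0, 0, 0, 0, -0.5, 40, 0, 0, 0, 0, 0, -1.5, 40, 0, 0, 0, 0, 0, -3, 40, 0, 0, -0.048, 0, 0, -3, 40, 0, 0, 0, 0, 0, -2, 40, 0, 0, 0, -0.26, -3, 0, 40, 0, 0, 0, -0.26, -3, 0, 40, 0, 0, 0, -0.26, -3, 0, 40, 0, 0, 0, -0.26, -3, 0, 40, 0, 0, 0, -0.26, -3, 0, 40, 0, 0, 0, -0.26, -3, 0, 40, 0, 0, 0, -0.2, -2, 0, 40, 0, 0, 0, -0.1, -1.3, 0, 40, 0, 0, 0, -0.05, -0.5, 0, 40, 0, 0, 0, 0, -0.38, 0, 40, 0, 0, 0, 0, 0, 0, 40, 0, 0, 0, 0, 0, 0, 40, 0, 0, 0, 0, 0, 0, 40, 0, 0, 0, 0, 0, 0, 40]'

```text
time_s: 44.7
position: [0.5439, 0.0603, 0.1948]
eef_rot: [3.142, 0.0, -3.027]
contact_force: [-0.8, -0.6, -2.9]
opening: 0.638
grasp_force: 64.5
```

drive_tool --motion '[0, 0, 0, 0, -0.07, 3, 40, 0, 0, 0, 0, 0, 3, 40, 0, 0, 0, 0, 0, 2, 40, 0, 0, 0, 0, 0, 1, 40, 0, 0, 0, 0, 0, 0.6, 40, 0, 0, 0, 0, 0, 0.5, 40, 0, 0, 0, 0, 0, 0.3, 40, 0, 0, 0, 0, 0, 0.2, 40, 0, 0, 0, 0, 0, 0, 40, 0, 0, 0, 0, 0, 0, 40, 0, 0, 0, 0, 0, 0, 40]'

```text
time_s: 45.8
position: [0.5444, 0.059, 0.0892]
eef_rot: [-3.141, 0.001, -3.028]
contact_force: [0.1, -0.1, -2.7]
opening: 0.639
grasp_force: 64.5
```

drive_tool --motion '[0, 0, 0, 0, 0, 0.2, 40, 0, 0, 0, 0, 0, 0.1, 40, 0, 0, 0, 0, 0, 0.1, 40, 0, 0, 0, 0, 0, 0.05, 40, 0, 0, 0, 0, 0, 0, 40, 0, 0, 0, 0, 0, 0, 40]'

```text
time_s: 46.4
position: [0.5442, 0.0591, 0.0855]
eef_rot: [-3.141, 0.001, -3.028]
contact_force: [-3.5, -1.2, 5.3]
opening: 0.636
grasp_force: 65.5
```

drive_tool --motion '[0, 0, 0, 0, 0, 0, 100, 0, 0, 0, 0, 0, 0, 100, 0, 0, 0, 0, 0, 0, 100, 0, 0, 0, 0, 0, 0, 100, 0, 0, 0, 0, 0, -2, 100, 0, 0, 0, 0, 0, -3, 100, 0, 0, 0, 0, 0, -4, 100, 0, 0, 0.0485, 0, 0, -2, 45, 0, 0, 0, -0.21, 3, 0, 45, 0, 0, 0, -0.21, 3, 0, 45, 0, 0, 0, -0.21, 3, 0, 45, 0, 0, 0, -0.21, 3, 0, 45, 0, 0, 0, -0.21, 3, 0, 45, 0, 0, 0, -0.21, 3, 0, 45, 0, 0, 0, -0.21, 2, 0, 45, 0, 0, 0, -0.07, 1.3, 0, 45, 0, 0, 0, 0, 0.7, 0, 45, 0, 0, 0, 0, 0, 0, 45, 0, 0, 0, 0, 0, 0, 45]'

```text
time_s: 48.3
position: [0.5453, 0.2788, 0.1942]
eef_rot: [-3.141, -0.0, -3.077]
contact_force: [-1.1, -0.5, 0.2]
opening: 0.451
grasp_force: 0.0
```

```bash
python3 -c "
from h import *
S=cap('side','s8.png'); c=cap('top','t8.png'); print(tray(c)); go(545.5,279.5,195,3.7)
im=S['image']; cv2.imwrite('pics/v8.png',np.vstack([cv2.resize(im[200:340,190:350],(640,300),interpolation=2),cv2.resize(c['image'][160:270,240:390],(640,300),interpolation=2)]))
"
```

```text
tray width 203.77597
(array([ 512.66766, -147.31662], dtype=float32), np.float32(-5.5008545))
rz -0.001  t(cm) -0.02 0.09 -0.07
```

View pics/v8.png

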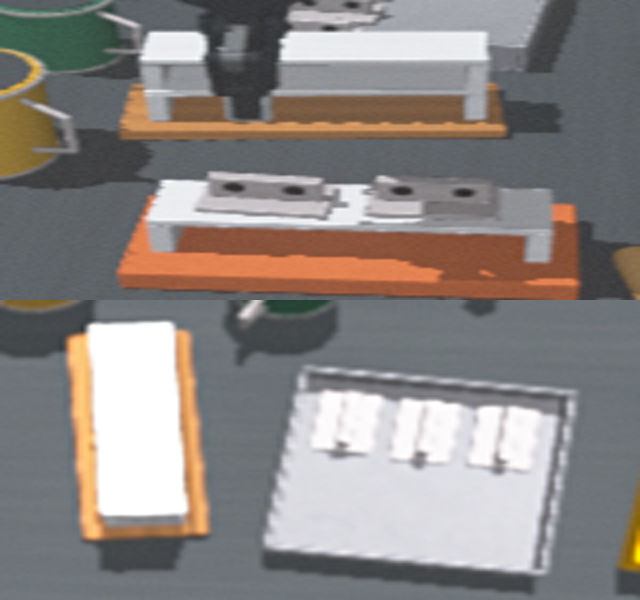

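The views show the two-plate pile square on the board, three upright lugs in the tray and two lugs left on the bottom plate. Next is the fourth lug.

drive_tool --motion '[0, 0, 0, 0, 0.05, 3, 45, 0, 0, 0, 0, 0, 3, 45, 0, 0, 0, 0, 0, 2.5, 45, 0, 0, 0, 0, 0, 1.0, 45, 0, 0, 0, 0, 0, 0.6, 45, 0, 0, 0, 0, 0, 0.4, 45, 0, 0, 0, 0, 0, 0.2, 45, 0, 0, 0, 0, 0, 0, 45, 0, 0, 0, 0, 0, 0, 5, 0, 0, 0, 0, 0, 0, 5, 0, 0, 0, 0, 0, 0, 5, 0, 0, 0, 0, 0, 0, 5, 0, 0, 0, 0, 0, 0, 5]'

```text
time_s: 49.7
position: [0.546, 0.28, 0.0883]
eef_rot: [-3.141, 0.002, -3.077]
contact_force: [-1.7, -1.9, 6.1]
opening: 0.095
grasp_force: 60.0
```

drive_tool --motion '[0, 0, 0, 0, 0, -1, 5, 0, 0, 0, 0, 0, -4, 5, 0, 0, 0.08, 0, 0, -4, 5, 0, 0, 0.081, 0, 0, -4, 5, 0, 0, 0, 0.33, -3.6, 0, 5, 0, 0, 0, 0.33, -3.6, 0, 5, 0, 0, 0, 0.33, -3.6, 0, 5, 0, 0, 0, 0.33, -3.6, 0, 5, 0, 0, 0, 0.33, -3.6, 0, 5, 0, 0, 0, 0.33, -3.6, 0, 5, 0, 0, 0, 0.33, -3.6, 0, 5, 0, 0, 0, 0.33, -3.6, 0, 5, 0, 0, 0, 0.33, -3.6, 0, 5, 0, 0, 0, 0.33, -3.6, 0, 5, 0, 0, 0, 0.33, -3.6, 0, 5, 0, 0, 0, 0.33, -3.6, 0, 5, 0, 0, 0, 0.15, -2.5, 0, 5, 0, 0, 0, 0.08, -1.7, 0, 5, 0, 0, 0, 0.04, -0.9, 0, 5, 0, 0, 0, 0, -0.54, 0, 5]'

```text
time_s: 51.7
position: [0.4558, -0.202, 0.2171]
eef_rot: [3.141, -0.001, 3.045]
contact_force: [-0.1, -0.2, -2.3]
opening: 0.095
grasp_force: 59.0
```

drive_tool --motion '[0, 0, 0, 0, 0, 0, 5, 0, 0, 0, 0, 0, 0, 5, 0, 0, 0, 0, 0, 4, 5, 0, 0, 0, 0, 0, 4, 5, 0, 0, 0, 0, 0, 4, 5, 0, 0, 0, 0, 0, 3, 5, 0, 0, 0, 0, 0, 2, 5, 0, 0, 0, 0, 0, 1, 5, 0, 0, 0, 0, 0, 0.6, 5, 0, 0, 0, 0, 0, 0.3, 5, 0, 0, 0, 0, 0, 0, 5, 0, 0, 0, 0, 0, 0, 5, 0, 0, 0, 0, 0, 0, 5]'

```text
time_s: 53.0
position: [0.4569, -0.2024, 0.0291]
eef_rot: [-3.141, 0.002, 3.045]
contact_force: [0.6, -0.4, -3.2]
opening: 0.097
grasp_force: 58.9
```

drive_tool --motion '[0, 0, 0, 0, 0, 0.2, 5, 0, 0, 0, 0, 0, 0.15, 5, 0, 0, 0, 0, 0, 0.1, 5, 0, 0, 0, 0, 0, 0.05, 5, 0, 0, 0, 0, 0, 0, 5, 0, 0, 0, 0, 0, 0, 5, 0, 0, 0, 0, 0, 0, 45, 0, 0, 0, 0, 0, 0, 45, 0, 0, 0, 0, 0, 0, 45, 0, 0, 0, 0, 0, -2, 45, 0, 0, 0, 0, 0, -4, 45, 0, 0, -0.08, 0, 0, -4, 45, 0, 0, -0.081, 0, 0, -4, 45, 0, 0, 0, 0, 0, -3.1, 45]'

```text
time_s: 54.4
position: [0.4567, -0.2023, 0.1968]
eef_rot: [-3.14, 0.002, -3.075]
contact_force: [0.2, -0.2, -0.6]
opening: 0.449
grasp_force: 0.0
```

drive_tool --motion '[0, 0, 0, -0.2, 3.5, 0, 45, 0, 0, 0, -0.2, 3.5, 0, 45, 0, 0, 0, -0.2, 3.5, 0, 45, 0, 0, 0, -0.2, 3.5, 0, 45, 0, 0, 0, -0.2, 3.5, 0, 45, 0, 0, 0, -0.2, 3.5, 0, 45, 0, 0, 0, -0.2, 3.5, 0, 45, 0, 0, 0, -0.2, 3.5, 0, 45, 0, 0, 0, -0.2, 3.5, 0, 45, 0, 0, 0, -0.2, 3.5, 0, 45, 0, 0, 0, -0.2, 3.5, 0, 45, 0, 0, 0, -0.2, 3.5, 0, 45, 0, 0, 0, -0.15, 2.5, 0, 45, 0, 0, 0, -0.1, 1.5, 0, 45, 0, 0, 0, -0.05, 1, 0, 45, 0, 0, 0, 0, 0.52, 0, 45, 0, 0, 0, 0, 0, 0, 45, 0, 0, 0, 0, 0, 0, 45]'

```text
time_s: 56.2
position: [0.4524, 0.2731, 0.1942]
eef_rot: [-3.141, -0.0, -3.078]
contact_force: [0.3, -0.6, -0.5]
opening: 0.457
grasp_force: 0.0
```

```bash
python3 -c "
from h import *
S=cap('side','s9.png'); slot(-50,60,198)
print('lugB',np.round(ray(S,190+432/4,200+216*.467,.068)*1000,1)); go(453,273.5,88,3.7)
im=gray(S)
for yo in(0,10):
  for sx in (-1,1):
    u,v=proj(S,[.5+sx*.105,.2777+sx*.0069+yo/1000,.068]); print(yo,sx,round(u,1),im[int(round(v)),int(u)-8:int(u)+10].astype(int).tolist())
"
```

```text
tray width 203.39465
tray c [ 512.37885 -146.54321] slot [468.4 -82. ] -5.52
rz 0.160  t(cm) -5.00 -35.20 -0.37
lugB [455.3 289.9  68. ]
rz -0.001  t(cm) -0.05 0.03 10.63
0 -1 327.4 [215, 234, 234, 234, 234, 234, 236, 235, 221, 175, 148, 150, 151, 147, 117, 97, 98, 99]
0 1 227.5 [98, 98, 96, 99, 100, 99, 98, 102, 147, 220, 238, 237, 234, 234, 234, 233, 234, 234]
10 -1 327.3 [233, 233, 233, 234, 234, 233, 234, 235, 221, 177, 149, 153, 153, 151, 124, 98, 100, 98]
10 1 226.5 [97, 97, 96, 98, 99, 98, 96, 95, 135, 198, 233, 237, 238, 237, 236, 236, 236, 236]
```

drive_tool --motion '[0, 0, 0, -0.2, 0.03, 3, 45, 0, 0, 0, 0, 0, 3, 45, 0, 0, 0, 0, 0, 2.5, 45, 0, 0, 0, 0, 0, 1.0, 45, 0, 0, 0, 0, 0, 0.6, 45, 0, 0, 0, 0, 0, 0.4, 45, 0, 0, 0, 0, 0, 0.2, 45, 0, 0, 0, 0, 0, 0, 45, 0, 0, 0, 0, 0, 0, 5, 0, 0, 0, 0, 0, 0, 5, 0, 0, 0, 0, 0, 0, 5, 0, 0, 0, 0, 0, 0, 5, 0, 0, 0, 0, 0, 0, 5]'

```text
time_s: 57.6
position: [0.4548, 0.2742, 0.0879]
eef_rot: [-3.141, 0.001, -3.077]
contact_force: [0.2, -3.0, 5.3]
opening: 0.097
grasp_force: 60.3
```

drive_tool --motion '[0, 0, 0, 0, 0, -1, 5, 0, 0, 0, 0, 0, -4, 5, 0, 0, 0.08, 0, 0, -4, 5, 0, 0, 0.08, 0, 0, -4, 5, 0, 0, 0, -0.48, -3.5, 0, 5, 0, 0, 0, -0.48, -3.5, 0, 5, 0, 0, 0, -0.48, -3.5, 0, 5, 0, 0, 0, -0.48, -3.5, 0, 5, 0, 0, 0, -0.48, -3.5, 0, 5, 0, 0, 0, -0.48, -3.5, 0, 5, 0, 0, 0, -0.48, -3.5, 0, 5, 0, 0, 0, -0.48, -3.5, 0, 5, 0, 0, 0, -0.4, -3, 0, 5, 0, 0, 0, -0.3, -2, 0, 5, 0, 0, 0, -0.15, -1.3, 0, 5, 0, 0, 0, -0.09, -0.7, 0, 5, 0, 0, 0, 0, -0.33, 0, 5, 0, 0, 0, 0, 0, 0, 5, 0, 0, 0, 0, 0, 0, 5]'

```text
time_s: 59.5
position: [0.4682, -0.081, 0.2172]
eef_rot: [3.141, -0.0, 3.047]
contact_force: [0.8, 0.8, -2.6]
opening: 0.097
grasp_force: 59.4
```

drive_tool --motion '[0, 0, 0, 0, 0, 4, 5, 0, 0, 0, 0, 0, 4, 5, 0, 0, 0, 0, 0, 4, 5, 0, 0, 0, 0, 0, 3, 5, 0, 0, 0, 0, 0, 2, 5, 0, 0, 0, 0, 0, 1, 5, 0, 0, 0, 0, 0, 0.6, 5, 0, 0, 0, 0, 0, 0.3, 5, 0, 0, 0, 0, 0, 0, 5, 0, 0, 0, 0, 0, 0, 5, 0, 0, 0, 0, 0, 0, 5]'

```text
time_s: 60.6
position: [0.4691, -0.0822, 0.0291]
eef_rot: [-3.141, 0.002, 3.046]
contact_force: [-0.3, -0.1, -3.1]
opening: 0.099
grasp_force: 59.4
```

drive_tool --motion '[0, 0, 0, 0, 0, 0.2, 5, 0, 0, 0, 0, 0, 0.15, 5, 0, 0, 0, 0, 0, 0.1, 5, 0, 0, 0, 0, 0, 0.08, 5, 0, 0, 0, 0, 0, 0, 5, 0, 0, 0, 0, 0, 0, 5, 0, 0, 0, 0, 0, 0, 45, 0, 0, 0, 0, 0, 0, 45, 0, 0, 0, 0, 0, 0, 45, 0, 0, 0, 0, 0, -2, 45, 0, 0, 0, 0, 0, -4, 45, 0, 0, -0.08, 0, 0, -4, 60, 0, 0, -0.081, 0, 0, -4, 80, 0, 0, 0, 0, 0, -3.1, 100]'

```text
time_s: 62.0
position: [0.4689, -0.082, 0.1964]
eef_rot: [-3.141, 0.002, -3.074]
contact_force: [0.4, -1.3, -0.4]
opening: 0.915
grasp_force: 0.0
```

drive_tool --motion '[0, 0, 0, -0.55, 3.5, 0, 100, 0, 0, 0, -0.55, 3.5, 0, 100, 0, 0, 0, -0.55, 3.5, 0, 100, 0, 0, 0, -0.55, 3.5, 0, 100, 0, 0, 0, -0.55, 3.5, 0, 100, 0, 0, 0, -0.55, 3.5, 0, 100, 0, 0, 0, -0.55, 3.5, 0, 100, 0, 0, 0, -0.55, 3.5, 0, 100, 0, 0, 0, -0.46, 3, 0, 100, 0, 0, 0, -0.3, 2, 0, 100, 0, 0, 0, -0.2, 1.5, 0, 100, 0, 0, 0, -0.1, 0.8, 0, 100, 0, 0, 0, 0, 0.41, 0, 100, 0, 0, 0, 0, 0, 0, 100, 0, 0, 0, 0, 0, 0, 100, 0, 0, 0, 0, 0, 0, 100]'

```text
time_s: 63.6
position: [0.4994, 0.2773, 0.194]
eef_rot: [-3.141, -0.0, -3.077]
contact_force: [-0.2, 0.7, 0.6]
opening: 1.001
grasp_force: 0.0
```

```bash
python3 -c "
from h import *
go(500.2,277.7,51,3.7); c=cap('top'); print(tray(c))
print(deck(c,.102,range(180,236,6),range(264,276,3),250,160,256,th=225))
cv2.imwrite('pics/t9.png',cv2.resize(c['image'][160:270,240:390],(640,470),interpolation=2))
"
```

```text
rz 0.000  t(cm) -0.09 0.04 14.30
tray width 203.3418
(array([ 512.35315, -146.52927], dtype=float32), np.float32(-5.5181046))
deck len 211.1 yaw 5.3 end yaws 7.3 2.0
[543.8438   60.21167]
```

View pics/t9.png

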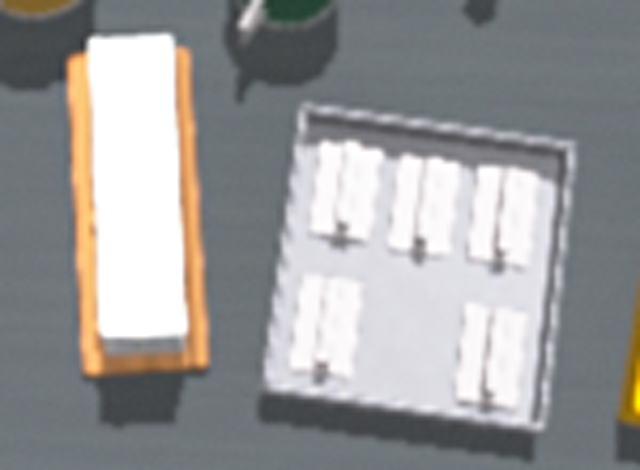

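All five lugs sit upright in the tray and the pile is aligned. Now the last plate.

drive_tool --motion '[0, 0, 0, -0.08, 0, 4, 100, 0, 0, 0, 0, 0, 4, 100, 0, 0, 0, 0, 0, 3, 100, 0, 0, 0, 0, 0, 1.5, 100, 0, 0, 0, 0, 0, 0.8, 100, 0, 0, 0, 0, 0, 0.5, 100, 0, 0, 0, 0, 0, 0.4, 100, 0, 0, 0, 0, 0, 0.1, 100, 0, 0, 0, 0, 0, 0, 100, 0, 0, 0, 0, 0, 0, 40, 0, 0, 0, 0, 0, 0, 40, 0, 0, 0, 0, 0, 0, 40, 0, 0, 0, 0, 0, 0, 40, 0, 0, 0, 0, 0, 0, 40, 0, 0, 0, 0, 0, 0, 40]'

```text
time_s: 65.15
position: [0.5007, 0.2782, 0.0521]
eef_rot: [-3.142, 0.002, -3.076]
contact_force: [-0.1, -0.8, 5.5]
opening: 0.638
grasp_force: 63.2
```

drive_tool --motion '[0, 0, 0, 0, 0, -0.5, 40, 0, 0, 0, 0, 0, -1.5, 40, 0, 0, 0, 0, 0, -4, 40, 0, 0, -0.047, 0, 0, -4, 40, 0, 0, 0, 0, 0, -4.5, 40, 0, 0, 0, -0.3, -3, 0, 40, 0, 0, 0, -0.3, -3, 0, 40, 0, 0, 0, -0.3, -3, 0, 40, 0, 0, 0, -0.3, -3, 0, 40, 0, 0, 0, -0.3, -3, 0, 40, 0, 0, 0, -0.3, -3, 0, 40, 0, 0, 0, -0.2, -2, 0, 40, 0, 0, 0, -0.1, -1.3, 0, 40, 0, 0, 0, -0.03, -0.6, 0, 40, 0, 0, 0, 0, -0.34, 0, 40, 0, 0, 0, 0, 0, 0, 40, 0, 0, 0, 0, 0, 0, 40, 0, 0, 0, 0, 0, 0, 40, 0, 0, 0, 0, 0, 0, 40]'

```text
time_s: 67.05
position: [0.5462, 0.0601, 0.196]
eef_rot: [3.142, -0.0, -3.028]
contact_force: [1.0, 0.7, -2.2]
opening: 0.639
grasp_force: 64.3
```

drive_tool --motion '[0, 0, 0, -0.03, -0.05, 2.5, 40, 0, 0, 0, 0, 0, 2, 40, 0, 0, 0, 0, 0, 1, 40, 0, 0, 0, 0, 0, 0.4, 40, 0, 0, 0, 0, 0, 0.2, 40, 0, 0, 0, 0, 0, 0, 40, 0, 0, 0, 0, 0, 0, 40, 0, 0, 0, 0, 0, 0, 40]'

```text
time_s: 67.85
position: [0.5473, 0.0591, 0.1358]
eef_rot: [-3.141, 0.002, -3.029]
contact_force: [-1.0, -0.3, -2.9]
opening: 0.639
grasp_force: 64.2
```

drive_tool --motion '[0, 0, 0, 0, 0, 0.2, 40, 0, 0, 0, 0, 0, 0.15, 40, 0, 0, 0, 0, 0, 0.1, 40, 0, 0, 0, 0, 0, 0.1, 40, 0, 0, 0, 0, 0, 0, 40, 0, 0, 0, 0, 0, 0, 40]'

```text
time_s: 68.45
position: [0.5466, 0.059, 0.13]
eef_rot: [-3.141, 0.0, -3.029]
contact_force: [-3.2, -0.2, 4.5]
opening: 0.639
grasp_force: 65.0
```

drive_tool --motion '[0, 0, 0, 0, 0, 0, 100, 0, 0, 0, 0, 0, 0, 100, 0, 0, 0, 0, 0, 0, 100, 0, 0, 0, 0, 0, 0, 100, 0, 0, 0, 0, 0, -1, 100, 0, 0, 0, 0, 0, -3, 100, 0, 0, 0, 0, 0, -4, 100, 0, 0, 0, 0, 0, -3, 100, 0, 0, 0, 0.9, 3.3, 0, 100, 0, 0, 0, 0.9, 3.3, 0, 100, 0, 0, 0, 0.9, 3.3, 0, 100, 0, 0, 0, 0.9, 3.3, 0, 100, 0, 0, 0, 0.9, 3.3, 0, 100, 0, 0, 0, 0.9, 3.3, 0, 100, 0, 0, 0, 0.4, 1.5, 0, 100, 0, 0, 0, 0, 0.8, 0, 100, 0, 0, 0, 0, 0, 0, 100, 0, 0, 0, 0, 0, 0, 100]'

```text
time_s: 70.25
position: [0.4648, 0.2713, 0.2395]
eef_rot: [-3.141, 0.0, -3.03]
contact_force: [0.0, 0.2, -0.8]
opening: 0.999
grasp_force: 0.0
```

```bash
python3 -c "
from h import *
c=cap('top'); print(tray(c)); s=cap('side')
a=cv2.resize(c['image'][160:275,240:450],(800,438),interpolation=2); cv2.imwrite('pics/f1.png',a[:,:])
cv2.imwrite('pics/f2.png',cv2.resize(s['image'][130:310,170:350],(600,600),interpolation=2))
"
```

```text
tray width 203.43515
(array([ 512.3638 , -146.54105], dtype=float32), np.float32(-5.518094))
```

View pics/f1.png

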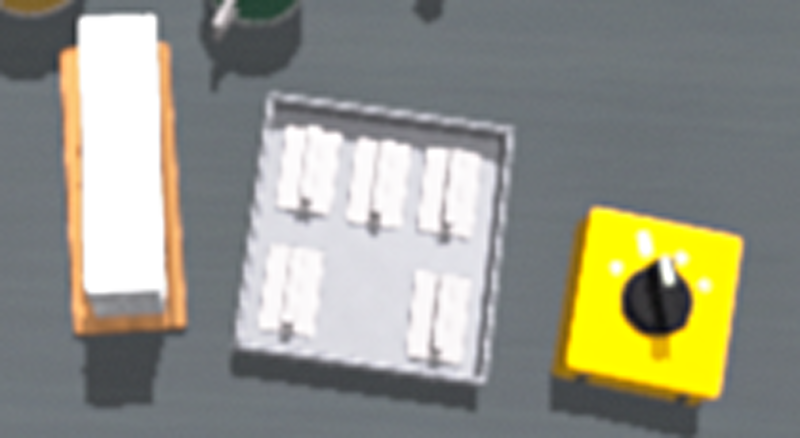

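View pics/f2.png

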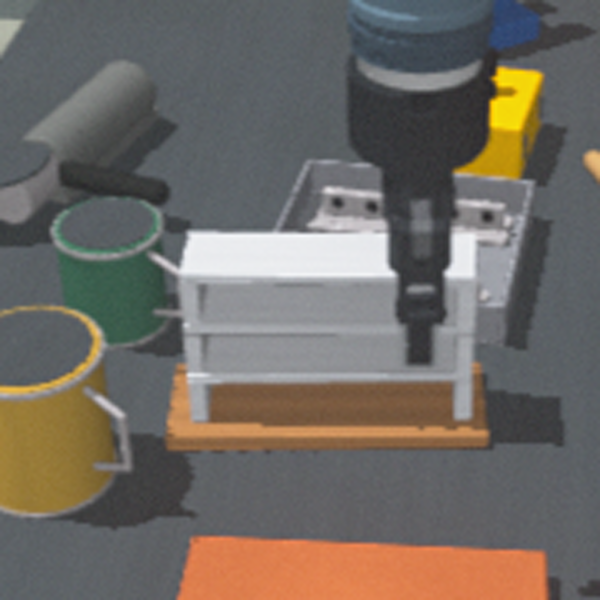

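```bash
python3 -c "
from h import *
c=cap('top'); h,s,v=cv2.split(hsv(c)); m=(s<60)&(v>150); A=np.array([466,-363.2]); q=[]
for y in range(222,240):
  for x in range(408,424):
    if m[y,x]:
      p=ray(c,x,y,.103)[:2]*1000-A
      if 8<np.hypot(*p)<29: q.append(p)
p=np.mean(q,0); j=.895-np.arctan2(p[1],p[0]); print(len(q),p,'j',j)
if abs(j-.7)<.15: print(sign_off())
"
```

```text
24 [18.20872703  1.35022735] j 0.8209827072629315
the job is handed in; nothing more can be done
None
```

The job is handed in: the selector is at idle (measured 0.82 against the 0.7 mark, after merged-pixel error), all five lugs stand fin up in the tray, and the three plates are in one square pile centred on the board.

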